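# Charge the bench tumbler with brass pommel blocks and start it

### The arm

A 6-joint arm with a two-finger parallel gripper is mounted at the origin on the work surface. World frame = base frame: x ahead of the robot, y to its left, z up, the work surface at z = 0. Lengths are in m, angles in rad, forces in N, time in s.
With the tool pointing down it reaches from about 0.375 to 0.9 m from the base axis. Payload 3.1 kg.
Tool frame: the origin (TCP) lies between the finger pads; the fingertips stand 11 mm ahead of it and the grasp point (between the pads) lies 8 mm behind it; z points along the fingers, y is the direction in which the jaws open and shut (so a half turn about z gives the same grasp; the last joint's range is limited). The gripper opens to 85 mm and grips with 20 to 120 N. Pads are 22 mm wide; open, the fingers measure 114 mm over their backs; the gripper's body (76 mm by 85 mm) begins 54 mm behind the grasp point. The pads swing forward as they close: fully open they stand 13 mm farther back than shut.
Start: joints at [0.955, 0.527, 1.433, -0, 1.181, -0.178], TCP at [0.265, 0.566, 0.242] pointing down, gripper open.
Joint ranges: [-3.08, 3.08], [-0.75, 2.2], [0.22, 2.44], [-1.43, 4.57], [0, 2.65], [-2.85, 2.85]. Speed limits (rad/s): [2.79, 2.79, 3.14, 3.14, 3.14, 3.14].

### API

Orientations are given as a unit quaternion [x, y, z, w].
In Python, from station import manip gives the robot as it stands.
- The arm moves only by the tool move_arm, never from a script. Its argument "deltas" is a list of rows, each a list of 5 numbers: the shift along the tool's x, y, z in units of 40 cm (1.0 is 40 cm), then the turn about the tool's z in units of 0.5 rad (1.0 is 0.5 rad), then the opening in per cent of the stroke, from 0 (shut) to 100 (fully open). In form: [[x, y, z, twist, grip], ...]. A call has exactly 8 rows; each row is the pose to reach, as a shift and turn from the pose commanded when the call began, along the tool's axes at that moment; what a row does not reach only later rows make up. A row lasts 1/12 s, in which the tool goes at most 41.7 mm and 7.16 degrees, less where a joint would pass 70% of its speed; a pose out of reach is approached as far as the arm can. A call with a number of a shift or a turn outside -1 to 1 is refused whole. A call with a gripper value outside its range is refused whole. The fingers move at their own pace and stop on an object; "force" is the grip in N (left out, the last holds). Time passes only in rows, so rows that repeat a pose let the fingers close, or fill a call up. It gives the time, the measured TCP pose, the force and the opening at its end, in the units of the state.
- manip.sense(): the state, without advancing time (a new reading comes with each control period).
- manip.snapshot(name): name is "scene" or "top" or "wrist"; returns (picture, depth): 384x512x3 uint8, red, green, blue; 384x512 float32, m along the optical axis (not along the pixel's ray), 0 where there is no reading.
- manip.get_calibration(name): a dict with "vfov" (degrees; the focal length in pixels is half the picture's height over the tangent of half this angle, whatever the lens; pixels are square), "cx", "cy" (the principal point, pixels), "pose" (4x4, takes a point from camera to world coordinates). Camera axes: x right, y down, z forward; pixel columns grow to the right and rows downward; lengths in m; the calibration is good to about 2 mm. The wrist camera is an equidistant fisheye: a pixel r from the principal point sees the ray r / f radians off the axis. A picture is of the moment at which its call begins: read the wrist's pose just before it. get_calibration takes no time and is no camera call; for the wrist camera it gives the pose at the moment of the call.
- manip.sign_off(): hands the job in, once; it reports no verdict.
The state is a dict: "t": time; "q": joint angles; "qd": joint speeds; "tau": joint torques, N m; "tcp_pos": TCP position; "tool_rot": TCP orientation; "force": force on the tool from outside, world axes, zero at the start; "ft_torque": the same for the moment, N m; "finger_gap": opening from 0.0 (shut) to 1.0 (fully open).
Only numpy, scipy, OpenCV 4.12 (cv2) and the standard library are available. Lean on these libraries where they do the work, as an engineer would, in place of code of your own. Each camera call takes 0.05 s, during which the arm holds its last target.

### The job

Load the tumbler and start it: slide its clear guard fully open, take the red stopper out of the jar's neck and set it aside, and drop every brass block from the tray through the neck into the jar. Then seat the stopper upright and fully down in the neck again, slide the guard fully shut, and only then press the green start button all the way in and let it go. Leave the wax tin, the brush and the flap disc where they are.

Things in the scene. Friction and masses are not known exactly. Their poses are not given: they have to be found in the camera images.
- tumbler: Fixed bench tumbler, a green cabinet 300 (x) x 400 (y) x 210 mm high. Origin: centre of its underside; its x points away from its front ledge, its y to the left seen from the front. On top, behind the ledge, two 13 mm high tracks run along y at x -57 and 137 mm; between them the loading well (right, y < -10) and the closed motor housing (left, y > -10), over which the guard slides.
- ledge (a point): On the tumbler's flat front ledge (88 mm deep in x, 210 mm above the bench), in the middle of its bare right half: a place free within 43 mm in x and 90 mm in y, where the stopper can stand. On the left half are the green start button and, 80 mm from it, a dummy red stop button 25 mm high.
- well (a point): Centre of the black floor of the loading well, 155 mm above the bench. The well is 180 x 180 mm inside (along the tumbler's x and y), open at the top at 210 mm when the guard is open; the jar's neck stands up 15 mm through the middle of the floor.
- jar: Clear jar fixed inside the tumbler below the well, 148 mm high; origin: centre of its underside, 22 mm above the bench, z up. Body 110 mm across outside (102 inside) up to 95 mm, a shoulder to 123 mm, then a neck 54 mm outside, 46 mm inside. A cone 14 mm high in the middle of its floor spreads what falls in.
- neck (a point): Centre of the mouth of the jar's neck, level with its rim (170 mm above the bench). Inside diameter 46 mm, outside 54 mm, with a white band. A block passes through standing up or lying flat.
- guard (a joint): Travel of the sliding guard in m: 0 shut (over the well), 0.18 fully open (over the motor housing). It slides towards the tumbler's +y, with about 2 N of friction, and stays where it is left; it may start slightly ajar.
- guard_handle (a point): Middle of the guard's black bar handle: a round bar 12 mm thick, about 100 mm long along the tumbler's x, 252 mm above the bench; the bar's underside is 28 mm above the clear panel and 24 mm above the metal strip under it. Moves with the guard. The guard is a clear panel 182 x 196 mm with yellow edges.
- start (a joint): Press of the green start button in m: 0 out, 0.006 all the way in (5 N at the bottom); springs back.
- start_top (a point): Centre of the top of the green start button, 30 mm across, which presses straight down.
- stopper_mid (a point): Red stopper (60 g), point half-way up its 48 mm height, z up along its axis. From below: plug 14 mm high, 41 mm across, tapered to 32 mm at the foot; flange 58 mm across, 6 mm thick; round knob 22 mm across, 28 mm high. Seated in the neck (as at the start) its flange lies on the rim and this point is 10 mm above the rim. It can stand on its plug on a flat surface, this point then 24 mm above it.
- tray: Fixed shallow aluminium tray, 270 (x) x 200 (y) x 26 mm high, walls 4 mm, floor 4 mm thick; origin: centre of its underside. The brass blocks stand in it.
- wax_tin: Blue round tin with a steel lid, 76 mm across, 60 mm high, loose; a bystander. Origin: centre of its underside.
- brush: Hand brush, 220 mm long, loose, lying on the bench; a bystander. Origin: centre of its underside.
- flap_disc: Abrasive flap disc, 114 mm across, 12 mm thick, loose, lying flat; a bystander. Origin: centre of its underside.
- block1_mid (a point): Brass pommel block, 22 x 22 x 36 mm with a small drilled hole marked in its ends, about 140 g, maybe absent; point at its centre, z along its 36 mm length. It starts standing in the tray, turned any way.
- block2_mid (a point): Brass pommel block, 22 x 22 x 36 mm with a small drilled hole marked in its ends, about 140 g, maybe absent; point at its centre, z along its 36 mm length. It starts standing in the tray, turned any way.
- block3_mid (a point): Brass pommel block, 22 x 22 x 36 mm with a small drilled hole marked in its ends, about 140 g, maybe absent; point at its centre, z along its 36 mm length. It starts standing in the tray, turned any way.
- block4_mid (a point): Brass pommel block, 22 x 22 x 36 mm with a small drilled hole marked in its ends, about 140 g, maybe absent; point at its centre, z along its 36 mm length. It starts standing in the tray, turned any way.
- block5_mid (a point): Brass pommel block, 22 x 22 x 36 mm with a small drilled hole marked in its ends, about 140 g, maybe absent; point at its centre, z along its 36 mm length. It starts standing in the tray, turned any way.

How it is judged:
By the outcome, as a careful person would: the job done as asked, in the order asked, and still so for the second after the job is handed in, with the robot touching nothing.
Of block1, block2, block3, block4, block5 only 3 to 5 are there at a start; the rules pass over those that are not, and their reading is None.
At some moment in a run one of block1, block2, block3, block4, block5 may be knocked a few centimetres aside while the robot is not near it.
Once in a run the grip may slacken for a moment while it holds something.
It also fails if it takes over 210 s, if anything falls off the work surface, if the arm or the gripper's body presses on something with over 40 N, if the wrist force passes 120 N, or if a joint passes its speed limit or range.

## Working session

There is one attempt and no reset: what is moved stays moved. The work goes in short steps, Python scripts to look and compute and a tool call to move; the robot and the scene stay as the last step left them, time stands still between calls to the robot, and variables do not carry over. Pictures are saved under pics/ and viewed, and the job is handed in when it is done.

Besides the shell and the picture viewer there is one more tool, called after "Call:" by a JSON object that holds its "op" and its "data", one argument or row to a line. move_arm: Moves the arm, as the interface text tells. Its arguments: {"type":"object","properties":{"deltas":{"type":"array","items":{"type":"array","items":{"type":"number"}}},"force":{"type":"number"}},"required":["deltas"]}

```bash
ls; mkdir -p pics; cat > h.py <<'E'
import numpy as np,cv2
from station import manip
def snap(n,fn):
    c=manip.get_calibration(n); p,d=manip.snapshot(n)
    cv2.imwrite('pics/'+fn+'.png',p[:,:,::-1]); np.savez('pics/'+fn+'.npz',p=p,d=d,vfov=c['vfov'],cx=c['cx'],cy=c['cy'],pose=np.array(c['pose']),w=(n=='wrist'))
def load(fn): return np.load('pics/'+fn+'.npz')
def ray(z,u,v):
    f=192/np.tan(np.radians(float(z['vfov']))/2); a=(u-z['cx']);b=(v-z['cy'])
    if z['w']:
        r=np.hypot(a,b);th=r/f; s=np.sin(th)/max(r,1e-9); return np.array([a*s,b*s,np.cos(th)])
    return np.array([a/f,b/f,1.])
def pt(z,u,v):
    r=ray(z,u,v); r=r/r[2]*z['d'][int(round(v)),int(round(u))]; return z['pose'][:3,:3]@r+z['pose'][:3,3]
def onz(z,u,v,h):
    r=z['pose'][:3,:3]@ray(z,u,v);o=z['pose'][:3,3]; return o+r*(h-o[2])/r[2]
def proj(z,P):
    q=z['pose'][:3,:3].T@(np.array(P)-z['pose'][:3,3]); f=192/np.tan(np.radians(float(z['vfov']))/2)
    if z['w']:
        r=np.hypot(q[0],q[1]); th=np.arctan2(r,q[2]); return z['cx']+f*th*q[0]/r, z['cy']+f*th*q[1]/r
    return z['cx']+f*q[0]/q[2], z['cy']+f*q[1]/q[2]
def crop(fn,x0,y0,x1,y1,s,out):
    im=cv2.imread('pics/'+fn+'.png')[y0:y1,x0:x1]; cv2.imwrite('pics/'+out+'.png',cv2.resize(im,None,fx=s,fy=s,interpolation=cv2.INTER_CUBIC))
E
python3 - <<'E'
from h import *
for n in ['scene','top']: snap(n,n+'0'); c=manip.get_calibration(n); print(n,c['vfov'],c['cx'],c['cy'],np.round(c['pose'],3).tolist())
print(manip.sense())
E
```

```text
pics
scene 51.94539499855835 255.6448168581314 188.77677684021083 [[-0.239, 0.544, -0.804, 1.526], [0.971, 0.138, -0.195, 0.336], [0.005, -0.827, -0.561, 0.82], [0.0, 0.0, 0.0, 1.0]]
top 43.623104109079165 257.9343088046896 189.96075873192837 [[0.027, -0.981, 0.191, 0.306], [-0.999, -0.031, -0.015, 0.131], [0.02, -0.19, -0.982, 1.603], [0.0, 0.0, 0.0, 1.0]]
{'t': 0.1, 'q': array([ 9.54496521e-01,  5.28369241e-01,  1.43377284e+00,  2.19153982e-05,
        1.18141450e+00, -1.78487541e-01]), 'qd': array([-0.00021446, -0.00088683, -0.00202068,  0.00106726,  0.0011476 ,
        0.00096593]), 'tau': array([-1.20401660e-04, -4.43300807e+01, -1.78586859e+01, -2.05344636e-04,
        3.89420602e-03,  2.58455060e-05]), 'tcp_pos': array([0.26456905, 0.56555198, 0.24143431]), 'tool_rot': array([ 2.17165955e-01,  9.76134204e-01, -9.01524078e-04, -3.89381390e-04]), 'force': array([-0.09221447,  0.19087681,  0.16575417]), 'ft_torque': array([ 0.02128801,  0.00422098, -0.01150812]), 'finger_gap': 1.0006061843862684}
```

View pics/scene0.png

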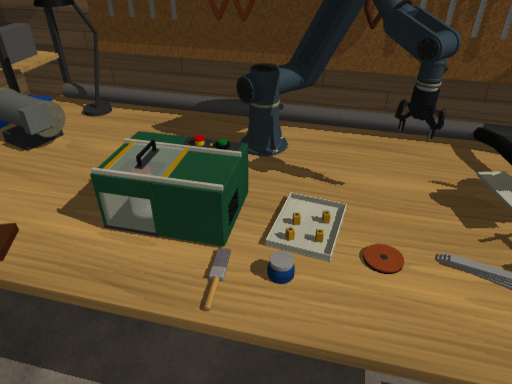

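View pics/top0.png

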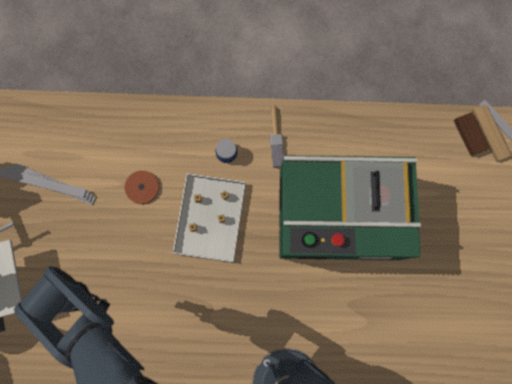

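The top view shows the tumbler at (350,208), guard handle at (376,190), green button at (310,239) and red dummy button at (338,240). Four blocks are in the tray, near (198,198), (225,195), (221,218) and (193,227). I'll enlarge it.

```bash
python3 - <<'E'
from h import *
crop('top0',270,145,430,265,5,'c1'); crop('top0',165,165,255,270,6,'c2')
z=load('top0')
for n,u,v in [('handle',376,190),('handleN',376,175),('handleS',376,207),('green',310,239),('red',338,240),('b',198,198),('b',225,195),('b',221,218),('b',193,227),('tin',227,150),('disc',150,190),('housing',310,190),('ledge',390,240)]:
    print(n,np.round(pt(z,u,v),4))
E
```

```text
handle [ 0.5796 -0.2303  0.2508]
handleN [ 0.6236 -0.2307  0.2524]
handleS [ 0.5298 -0.2292  0.2512]
green [ 0.4347 -0.0429  0.23  ]
red [ 0.4333 -0.1217  0.2396]
b [0.5773 0.3045 0.0378]
b [0.5884 0.2154 0.0473]
b [0.5128 0.2258 0.0394]
b [0.4803 0.3155 0.0414]
tin [0.7411 0.2147 0.0502]
disc [0.6027 0.4683 0.019 ]
housing [ 0.5815 -0.0444  0.211 ]
ledge [ 0.4404 -0.2791  0.2105]
```

View pics/c1.png

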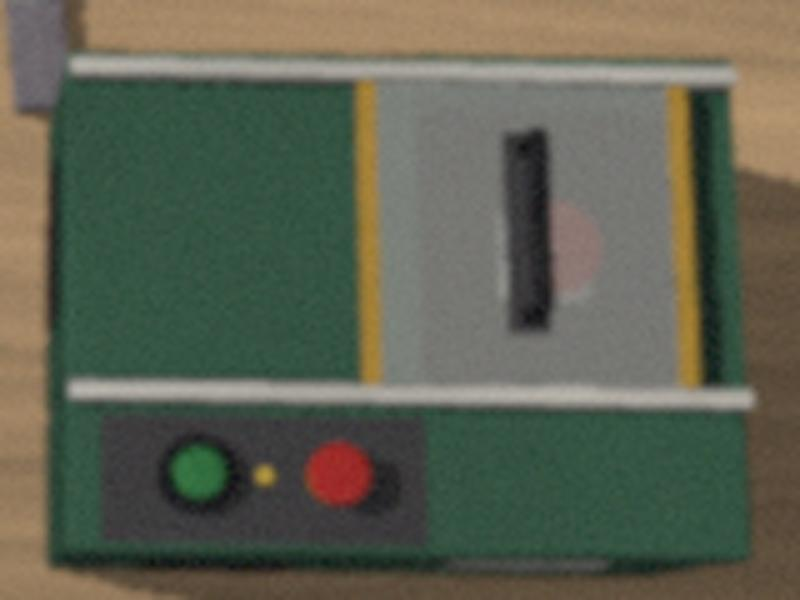

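View pics/c2.png

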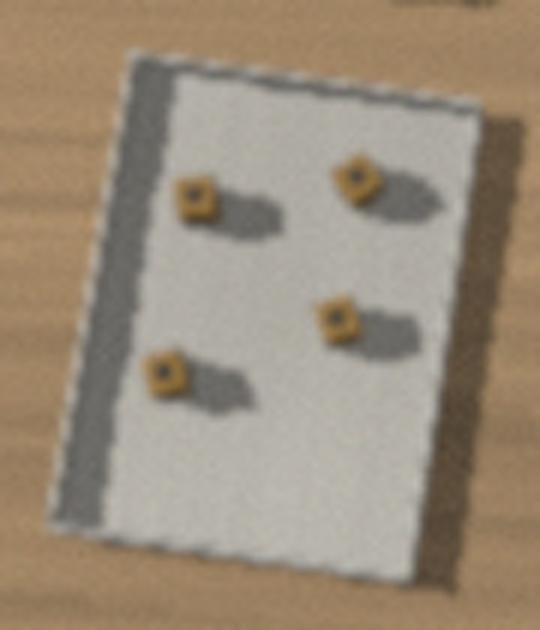

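```bash
python3 - <<'E'
from h import *
z=load('top0')
S=lambda x,y:(270+x/5,145+y/5)
pts={}
for n,x,y,h in [('bt_l',70,67,.223),('bt_r',736,75,.223),('ft_l',68,391,.223),('ft_r',754,400,.223),('cFL',50,562,.21),('cFR',750,558,.21),('hN',526,130,.258),('hS',530,331,.258),('green',199,472,.23),('red',339,473,.235)]:
    pts[n]=onz(z,*S(x,y),h); print(n,np.round(pts[n],4))
C=lambda x,y:(165+x/6,165+y/6)
for n,x,y,h in [('t',133,52,.026),('t',480,103,.026),('t',412,580,.026),('t',50,527,.026),('b1',196,197,.04),('b2',358,179,.04),('b3',339,320,.04),('b4',165,373,.04)]:
    print(n,np.round(onz(z,*C(x,y),h),4))
E
```

```text
bt_l [0.6724 0.0352 0.223 ]
bt_r [ 0.6805 -0.3632  0.223 ]
ft_l [0.4788 0.0331 0.223 ]
ft_r [ 0.4854 -0.3667  0.223 ]
cFL [0.381  0.0408 0.21  ]
cFR [ 0.3948 -0.3655  0.21  ]
hN [ 0.6341 -0.2272  0.258 ]
hS [ 0.5166 -0.2271  0.258 ]
green [ 0.4335 -0.0424  0.23  ]
red [ 0.4348 -0.1219  0.235 ]
t [0.6611 0.3464 0.026 ]
t [0.6381 0.1512 0.026 ]
t [0.3729 0.1795 0.026 ]
t [0.3958 0.3767 0.026 ]
b1 [0.5774 0.3054 0.04  ]
b2 [0.5902 0.2169 0.04  ]
b3 [0.5117 0.2241 0.04  ]
b4 [0.4798 0.3173 0.04  ]
```

```bash
cat > g.py <<'E'
from h import *
from scipy.spatial.transform import Rotation as R
import sys
def plan(x,y,z,yaw=None):
    s=manip.sense(); r=R.from_quat(s['tool_rot']); m=r.as_matrix(); yd=np.degrees(np.arctan2(m[1,1],m[0,1]))
    d=r.inv().apply(np.array([x,y,z])-s['tcp_pos'])
    tw=0
    if yaw is not None:
        e=(yaw-yd+90)%180-90; tw=-np.radians(e)/.5
    print('t %.1f'%s['t'],'tcp',np.round(s['tcp_pos'],4),'yaw %.2f'%yd,'gap %.3f'%s['finger_gap'],'F',np.round(s['force'],1),'tilt z',np.round(m[:,2],3),'q6 %.2f'%s['q'][5])
    print('delta',np.round(d/.4,4),'twist %.3f'%tw)
if __name__=='__main__':
    a=[float(v) for v in sys.argv[1:]]; plan(*a)
E
python3 g.py .42 .2 .36 91
```

```text
t 0.1 tcp [0.2646 0.5656 0.2414] yaw 64.91 gap 1.001 F [-0.1  0.2  0.2] tilt z [-0.001 -0.002 -1.   ] q6 -0.18
delta [-0.7393 -0.6635 -0.2954] twist -0.911
```

Call:
{"op": "move_arm", "data": {
  "deltas": [
    [-0.05,-0.05,-0.08,-0.2,100],
    [-0.12,-0.12,-0.16,-0.4,100],
    [-0.2,-0.2,-0.22,-0.6,100],
    [-0.28,-0.28,-0.28,-0.8,100],
    [-0.36,-0.35,-0.29,-0.91,100],
    [-0.44,-0.42,-0.29,-0.91,100],
    [-0.52,-0.5,-0.29,-0.91,100],
    [-0.58,-0.56,-0.29,-0.91,100]
  ]
}}

```text
t: 0.77
tcp_pos: [0.3716, 0.2863, 0.3582]
tool_rot: [-0.009, 1.0, 0.0, 0.0]
force: [0.8, -0.1, -0.2]
finger_gap: 0.998
```

```bash
python3 g.py .578 -.228 .36 91
```

```text
t 0.8 tcp [0.3716 0.2863 0.3582] yaw 91.03 gap 0.998 F [ 0.8 -0.1 -0.2] tilt z [ 0.001  0.    -1.   ] q6 -1.17
delta [-0.4928 -1.2949 -0.0043] twist 0.001
```

Call:
{"op": "move_arm", "data": {
  "deltas": [
    [-0.04,-0.08,0,0,100],
    [-0.08,-0.17,0,0,100],
    [-0.12,-0.26,0,0,100],
    [-0.16,-0.36,0,0,100],
    [-0.2,-0.46,0,0,100],
    [-0.24,-0.56,0,0,100],
    [-0.27,-0.65,0,0,100],
    [-0.3,-0.72,0,0,100]
  ]
}}

```text
t: 1.43
tcp_pos: [0.4967, -0.001, 0.3575]
tool_rot: [-0.008, 1.0, -0.0, -0.0]
force: [-0.2, 0.6, -0.3]
finger_gap: 1.001
```

```bash
python3 g.py .54 -.23 .36 91
```

```text
t 1.4 tcp [ 0.4967 -0.001   0.3575] yaw 90.87 gap 1.001 F [-0.2  0.6 -0.3] tilt z [-0.001 -0.001 -1.   ] q6 -1.81
delta [-0.0995 -0.574  -0.0059] twist -0.004
```

Call:
{"op": "move_arm", "data": {
  "deltas": [
    [-0.02,-0.08,0,0,100],
    [-0.04,-0.17,0,0,100],
    [-0.06,-0.26,0,0,100],
    [-0.08,-0.36,0,0,100],
    [-0.09,-0.45,0,0,100],
    [-0.09,-0.52,0,0,100],
    [-0.1,-0.57,0,0,100],
    [-0.1,-0.57,0,0,100]
  ]
}}

```text
t: 2.1
tcp_pos: [0.5405, -0.2296, 0.3568]
tool_rot: [-0.006, 1.0, -0.001, -0.0]
force: [0.0, 1.4, -0.3]
finger_gap: 0.998
```

```bash
python3 -c "
from h import *
snap('wrist','w1')"; python3 g.py .578 -.228 .3 91
```

```text
t 2.1 tcp [ 0.5401 -0.2271  0.3568] yaw 90.80 gap 0.998 F [ 0.1  0.4 -0.8] tilt z [-0.001  0.001 -1.   ] q6 -2.17
delta [-0.095  -0.0037  0.142 ] twist -0.007
```

View pics/w1.png

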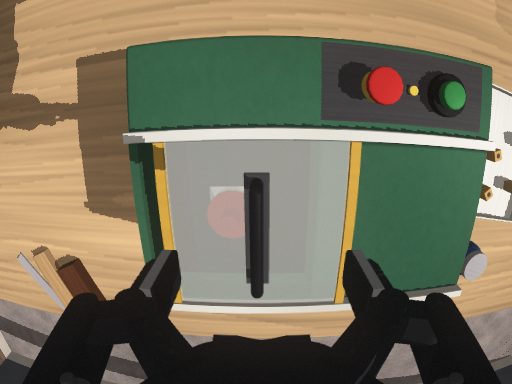

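The wrist view, where image right is +y and down is +x, shows the handle bar from (257,182) to (257,292), the stopper seen through the panel at (236,214) and the green button at (453,96).

```bash
python3 - <<'E'
from h import *
z=load('w1')
for n,u,v,h in [('h1',257,182,.252),('h2',257,290,.252),('green',454,95,.23),('red',386,85,.235),('yl',160,180,.22),('yr',352,180,.22),('ft_l',492,143,.223),('ft_r',124,138,.223)]: print(n,onz(z,u,v,h).round(4),pt(z,min(u,511),v).round(4))
E
python3 g.py .576 -.228 .25
```

```text
h1 [ 0.5251 -0.2345  0.252 ] [ 0.5292 -0.2347  0.2368]
h2 [ 0.6323 -0.2338  0.252 ] [ 0.6287 -0.2338  0.257 ]
green [ 0.4373 -0.0424  0.23  ] [ 0.4374 -0.0435  0.2314]
red [ 0.4384 -0.1222  0.235 ] [ 0.4383 -0.1216  0.2336]
yl [ 0.5323 -0.329   0.22  ] [ 0.5321 -0.3287  0.2208]
yr [ 0.5302 -0.1439  0.22  ] [ 0.5299 -0.1442  0.2209]
ft_l [0.4809 0.026  0.223 ] [0.4809 0.0265 0.2225]
ft_r [ 0.4897 -0.3628  0.223 ] [ 0.4898 -0.3633  0.222 ]
t 2.1 tcp [ 0.5401 -0.2271  0.3568] yaw 90.80 gap 0.998 F [ 0.1  0.4 -0.8] tilt z [-0.001  0.001 -1.   ] q6 -2.17
delta [-0.0901 -0.0038  0.267 ] twist 0.000
```

Call:
{"op": "move_arm", "data": {
  "deltas": [
    [-0.03,-0.005,0.03,0,100],
    [-0.06,-0.01,0.08,0,100],
    [-0.09,-0.01,0.14,0,100],
    [-0.092,-0.012,0.2,0,100],
    [-0.092,-0.012,0.25,0,100],
    [-0.092,-0.012,0.27,0,100],
    [-0.092,-0.012,0.28,0,100],
    [-0.092,-0.012,0.28,0,100]
  ]
}}

```text
t: 2.82
tcp_pos: [0.5768, -0.2283, 0.2454]
tool_rot: [-0.009, 1.0, 0.0, -0.001]
force: [-0.2, 0.1, -0.2]
finger_gap: 0.998
```

```bash
python3 g.py .577 -.085 .244; python3 -c "
from h import *
snap('wrist','w2')"
```

```text
t 2.8 tcp [ 0.5768 -0.2283  0.2454] yaw 91.03 gap 0.998 F [-0.2  0.1 -0.2] tilt z [-0.001  0.001 -1.   ] q6 -2.15
delta [-0.0069  0.3582  0.0039] twist 0.000
```

View pics/w2.png

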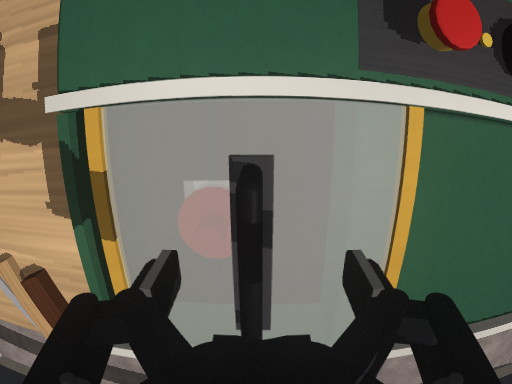

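The handle sits between the open fingers, so I'll grip it.

Call:
{"op": "move_arm", "data": {
  "deltas": [
    [0,-0.005,0,0,60],
    [0,-0.008,0,0,30],
    [0,-0.008,0,0,0],
    [0,-0.008,0,0,0],
    [0,-0.008,0,0,0],
    [0,-0.008,0,0,0],
    [0,-0.008,0,0,0],
    [0,-0.008,0,0,0]
  ],
  "force": 40
}}

```text
t: 3.53
tcp_pos: [0.5772, -0.2328, 0.2462]
tool_rot: [-0.009, 1.0, -0.0, 0.0]
force: [-0.2, -1.6, 2.7]
finger_gap: 0.12
```

```bash
python3 g.py .577 -.085 .244
```

```text
t 3.5 tcp [ 0.5772 -0.2328  0.2462] yaw 90.98 gap 0.120 F [-0.2 -1.6  2.7] tilt z [ 0.    -0.001 -1.   ] q6 -2.15
delta [-0.0058  0.3694  0.0053] twist 0.000
```

Call:
{"op": "move_arm", "data": {
  "deltas": [
    [0,0.02,0,0,0],
    [0,0.06,0,0,0],
    [0,0.11,0,0,0],
    [0,0.16,0,0,0],
    [0,0.21,0,0,0],
    [0,0.26,0,0,0],
    [0,0.3,0,0,0],
    [0,0.33,0,0,0]
  ]
}}

```text
t: 4.2
tcp_pos: [0.5751, -0.0989, 0.2462]
tool_rot: [-0.009, 1.0, -0.0, 0.001]
force: [0.2, -3.2, 1.2]
finger_gap: 0.13
```

Call:
{"op": "move_arm", "data": {
  "deltas": [
    [0,0.01,0,0,0],
    [0,0.02,0,0,0],
    [0,0.025,0,0,0],
    [0,0.03,0,0,0],
    [0,0.035,0,0,0],
    [0,0.04,0,0,0],
    [0,0.045,0,0,0],
    [0,0.05,0,0,0]
  ]
}}

```text
t: 4.87
tcp_pos: [0.5749, -0.0833, 0.2462]
tool_rot: [-0.009, 1.0, -0.003, 0.0]
force: [-1.8, -12.1, 2.7]
finger_gap: 0.118
```

```bash
python3 g.py .577 -.085 .3; python3 -c "
from h import *
snap('top','t1')
crop('t1',270,145,430,265,5,'c1')"
```

```text
t 4.9 tcp [ 0.5749 -0.0833  0.2462] yaw 91.00 gap 0.118 F [ -1.8 -12.1   2.7] tilt z [ 0.001 -0.006 -1.   ] q6 -1.92
delta [-0.0052 -0.0052 -0.1345] twist 0.000
```

View pics/c1.png

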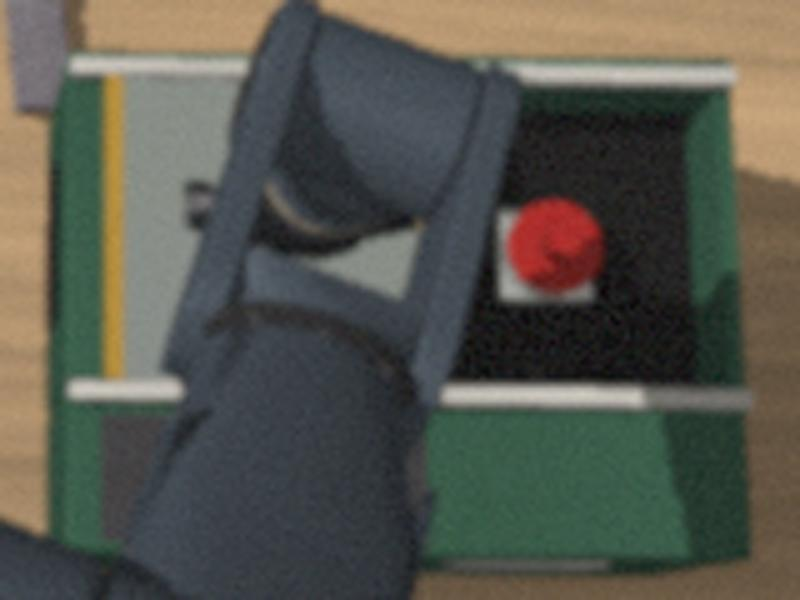

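Call:
{"op": "move_arm", "data": {
  "deltas": [
    [0,-0.01,0,0,0],
    [0,-0.02,0,0,0],
    [0,-0.02,0,0,30],
    [0,-0.02,0,0,60],
    [0,-0.02,0,0,60],
    [0,-0.02,-0.05,0,60],
    [0,-0.02,-0.12,0,60],
    [0,-0.02,-0.18,0,60]
  ]
}}

```text
t: 5.58
tcp_pos: [0.574, -0.0879, 0.3177]
tool_rot: [-0.009, 1.0, 0.001, -0.001]
force: [0.1, 0.1, -0.3]
finger_gap: 0.597
```

```bash
python3 g.py .54 -.265 .34 91; python3 - <<'E'
from h import *
z=load('t1')
S=lambda x,y:(270+x/5,145+y/5)
for n,x,y,h in [('knobtop',553,245,.204),('fl',555,245,.176),('ft_r',752,400,.223)]: print(n,onz(z,*S(x,y),h).round(4),pt(z,*S(x,y)).round(4))
E
```

```text
t 5.6 tcp [ 0.574  -0.0879  0.3177] yaw 90.99 gap 0.597 F [ 0.1  0.1 -0.3] tilt z [-0.003  0.001 -1.   ] q6 -1.93
delta [ 0.0928 -0.4411 -0.0563] twist -0.000
knobtop [ 0.5773 -0.2563  0.204 ] [ 0.5775 -0.2565  0.2032]
fl [ 0.5828 -0.2653  0.176 ] [ 0.5775 -0.2577  0.2033]
ft_r [ 0.4854 -0.3655  0.223 ] [ 0.5149 -0.4472 -0.0044]
```

Call:
{"op": "move_arm", "data": {
  "deltas": [
    [0.01,-0.06,-0.01,0,60],
    [0.03,-0.13,-0.03,0,60],
    [0.05,-0.2,-0.05,0,60],
    [0.08,-0.28,-0.05,0,60],
    [0.1,-0.35,-0.05,0,60],
    [0.1,-0.4,-0.05,0,60],
    [0.1,-0.42,-0.05,0,60],
    [0.1,-0.42,-0.05,0,60]
  ]
}}

```text
t: 6.25
tcp_pos: [0.5373, -0.2585, 0.337]
tool_rot: [-0.007, 1.0, 0.0, -0.0]
force: [-0.1, 0.7, 0.2]
finger_gap: 0.596
```

```bash
python3 g.py .578 -.261 .24 91; python3 -c "
from h import *
snap('wrist','w3')"
```

```text
t 6.2 tcp [ 0.5373 -0.2585  0.337 ] yaw 90.84 gap 0.596 F [-0.1  0.7  0.2] tilt z [-0.001  0.001 -1.   ] q6 -2.22
delta [-0.1018 -0.0079  0.2424] twist -0.005
```

View pics/w3.png

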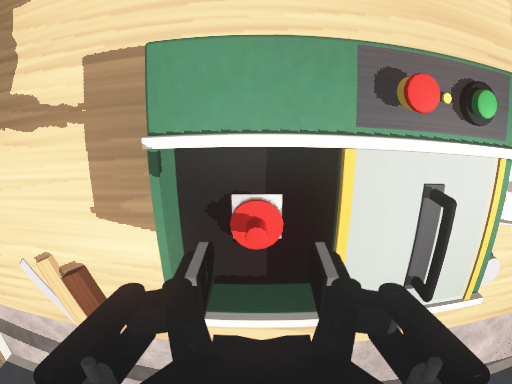

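The guard is open. The stopper is in the well, with its flange centre at (257,224) and knob top near (257,231).

```bash
python3 - <<'E'
from h import *
crop('w3',200,170,320,260,6,'c3')
z=load('w3')
for n,u,v,h in [('fl',257,224,.176),('knob',257,230,.204),('well NW',177,148,.21),('well NE',341,149,.21)]: print(n,onz(z,u,v,h).round(4),pt(z,u,v).round(4))
E
```

```text
fl [ 0.5833 -0.2633  0.176 ] [ 0.5753 -0.2632  0.1946]
knob [ 0.5777 -0.2631  0.204 ] [ 0.5782 -0.2631  0.2029]
well NW [ 0.4968 -0.3356  0.21  ] [ 0.5051 -0.3517  0.1544]
well NE [ 0.4958 -0.1887  0.21  ] [ 0.5025 -0.1758  0.1639]
```

View pics/c3.png

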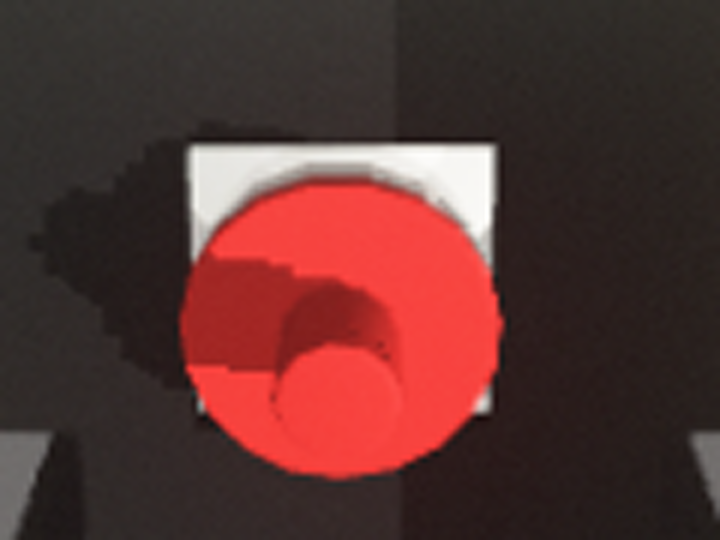

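```bash
python3 - <<'E'
from h import *
z=load('w3')
for n,u,v,h in [('fl',256.7,224.7,.176),('knob',256.5,236.7,.204)]: print(n,onz(z,u,v,h).round(4))
E
python3 g.py .5835 -.263 .19 91
```

```text
fl [ 0.5841 -0.2637  0.176 ]
knob [ 0.5849 -0.2635  0.204 ]
t 6.3 tcp [ 0.5374 -0.257   0.337 ] yaw 90.92 gap 0.599 F [ 0.3  1.  -0.6] tilt z [-0.001  0.002 -1.   ] q6 -2.22
delta [-0.1155 -0.0176  0.3675] twist -0.003
```

Call:
{"op": "move_arm", "data": {
  "deltas": [
    [-0.05,-0.01,0.02,0,60],
    [-0.1,-0.017,0.06,0,60],
    [-0.116,-0.017,0.13,0,60],
    [-0.116,-0.017,0.2,0,60],
    [-0.116,-0.017,0.27,0,60],
    [-0.116,-0.017,0.32,0,60],
    [-0.116,-0.017,0.345,0,60],
    [-0.116,-0.017,0.345,0,60]
  ]
}}

```text
t: 6.97
tcp_pos: [0.5829, -0.2603, 0.1969]
tool_rot: [-0.009, 1.0, 0.002, -0.003]
force: [-0.2, 0.4, 0.0]
finger_gap: 0.604
```

```bash
python3 g.py .5845 -.2635 .19 91; python3 -c "
from h import *
snap('wrist','w4')"
```

```text
t 7.0 tcp [ 0.5829 -0.2603  0.1969] yaw 91.09 gap 0.604 F [-0.2  0.4  0. ] tilt z [-0.005  0.004 -1.   ] q6 -2.19
delta [-0.004  -0.008   0.0173] twist 0.003
```

View pics/w4.png

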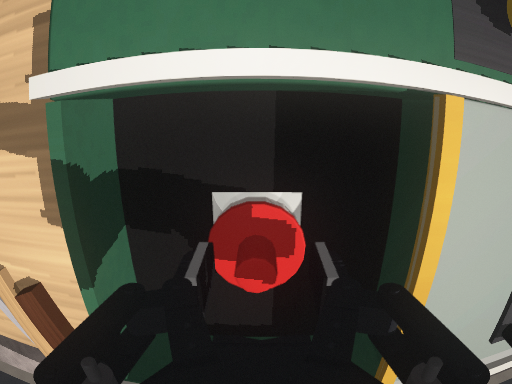

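Call:
{"op": "move_arm", "data": {
  "deltas": [
    [-0.003,-0.008,0.012,0,60],
    [-0.003,-0.008,0.014,0,60],
    [-0.003,-0.008,0.014,0,30],
    [-0.003,-0.008,0.014,0,10],
    [-0.003,-0.008,0.014,0,10],
    [-0.003,-0.008,0.014,0,10],
    [-0.003,-0.008,0.014,0,10],
    [-0.003,-0.008,0.014,0,10]
  ],
  "force": 60
}}

```text
t: 7.68
tcp_pos: [0.5858, -0.2664, 0.1955]
tool_rot: [-0.009, 1.0, -0.0, 0.001]
force: [-1.5, 1.3, 4.6]
finger_gap: 0.232
```

```bash
python3 g.py .5845 -.2635 .30 91
```

```text
t 7.7 tcp [ 0.5858 -0.2664  0.1955] yaw 90.98 gap 0.232 F [-1.5  1.3  4.6] tilt z [ 0.002 -0.001 -1.   ] q6 -2.19
delta [ 0.0027  0.0071 -0.2614] twist -0.001
```

Call:
{"op": "move_arm", "data": {
  "deltas": [
    [0,0,-0.01,0,10],
    [0,0,-0.03,0,10],
    [0,0,-0.06,0,10],
    [0,0,-0.1,0,10],
    [0,0,-0.15,0,10],
    [0,0,-0.2,0,10],
    [0,0,-0.24,0,10],
    [0,0,-0.26,0,10]
  ]
}}

```text
t: 8.35
tcp_pos: [0.5864, -0.2672, 0.3018]
tool_rot: [-0.009, 1.0, -0.002, 0.002]
force: [0.6, 0.8, -0.0]
finger_gap: 0.23
```

```bash
python3 g.py .445 -.262 .24 91; python3 -c "
from h import *
snap('wrist','w5')"
```

```text
t 8.3 tcp [ 0.5864 -0.2672  0.3018] yaw 90.98 gap 0.230 F [ 0.6  0.8 -0. ] tilt z [ 0.004 -0.003 -1.   ] q6 -2.19
delta [0.3538 0.0196 0.153 ] twist -0.001
```

View pics/w5.png

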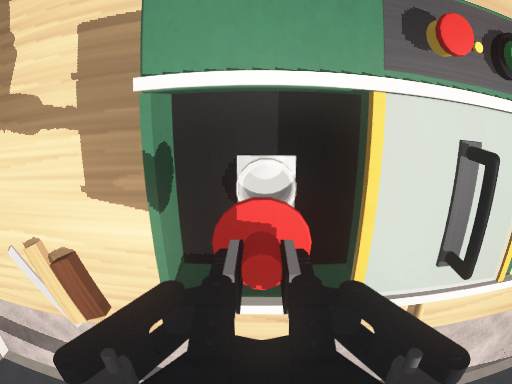

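Call:
{"op": "move_arm", "data": {
  "deltas": [
    [0.03,0,0,0,10],
    [0.08,0,0,0,10],
    [0.14,0,0,0,10],
    [0.2,0,0,0,10],
    [0.26,0,0,0,10],
    [0.32,0,0,0,10],
    [0.36,0,0,0,10],
    [0.373,0,0,0,10]
  ]
}}

```text
t: 9.07
tcp_pos: [0.4334, -0.2681, 0.2976]
tool_rot: [-0.008, 1.0, 0.001, -0.001]
force: [-0.8, 0.1, -0.5]
finger_gap: 0.23
```

```bash
python3 g.py .437 -.266 .25 91
```

```text
t 9.1 tcp [ 0.4334 -0.2681  0.2976] yaw 90.90 gap 0.230 F [-0.8  0.1 -0.5] tilt z [-0.003  0.002 -1.   ] q6 -2.36
delta [-0.0093  0.0049  0.119 ] twist -0.003
```

Call:
{"op": "move_arm", "data": {
  "deltas": [
    [-0.005,0,0.03,0,10],
    [-0.007,0,0.06,0,10],
    [-0.007,0,0.09,0,10],
    [-0.007,0,0.1,0,10],
    [-0.007,0,0.11,0,10],
    [-0.007,0,0.115,0,10],
    [-0.007,0,0.12,0,10],
    [-0.007,0,0.122,0,10]
  ]
}}

```text
t: 9.73
tcp_pos: [0.4393, -0.269, 0.2496]
tool_rot: [-0.009, 1.0, -0.0, 0.0]
force: [0.2, 0.7, 3.9]
finger_gap: 0.233
```

```bash
python3 g.py .437 -.266 .25 91; python3 -c "
from h import *
snap('wrist','w6')"
```

```text
t 9.7 tcp [ 0.4393 -0.269   0.2496] yaw 90.99 gap 0.233 F [0.2 0.7 3.9] tilt z [ 0. -0. -1.] q6 -2.35
delta [ 0.0055  0.0076 -0.001 ] twist -0.000
```

View pics/w6.png

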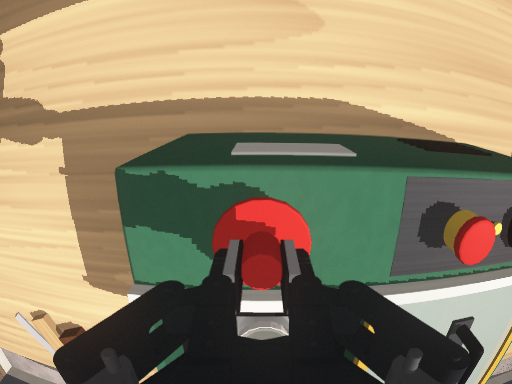

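The stopper touches the ledge with 3.9 N of contact at exactly the predicted height. I'll release it and lift.

Call:
{"op": "move_arm", "data": {
  "deltas": [
    [0,0,-0.004,0,10],
    [0,0,-0.004,0,35],
    [0,0,-0.004,0,50],
    [0,0,-0.004,0,60],
    [0,0,-0.03,0,60],
    [0,0,-0.08,0,60],
    [0,0,-0.14,0,60],
    [0,0,-0.2,0,60]
  ]
}}

```text
t: 10.45
tcp_pos: [0.4386, -0.2686, 0.33]
tool_rot: [-0.009, 1.0, 0.0, -0.0]
force: [0.7, 0.0, -0.5]
finger_gap: 0.598
```

```bash
python3 g.py .50 .2 .34 ; python3 -c "
from h import *
snap('wrist','w7');snap('top','t2');crop('t2',165,165,255,270,6,'c2')
z=load('t2');C=lambda x,y:(165+x/6,165+y/6)"
```

```text
t 10.4 tcp [ 0.4386 -0.2686  0.33  ] yaw 90.98 gap 0.598 F [ 0.7  0.  -0.5] tilt z [-0.001  0.001 -1.   ] q6 -2.35
delta [-0.1734  1.1686 -0.024 ] twist 0.000
```

View pics/w7.png

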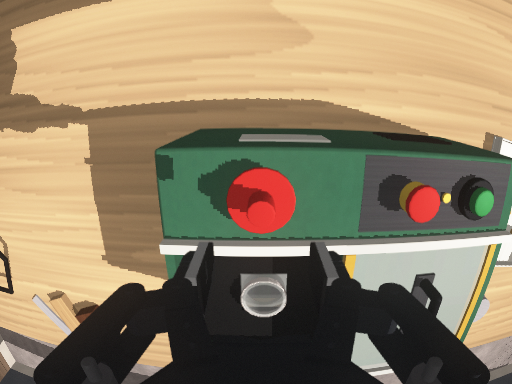

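View pics/c2.png

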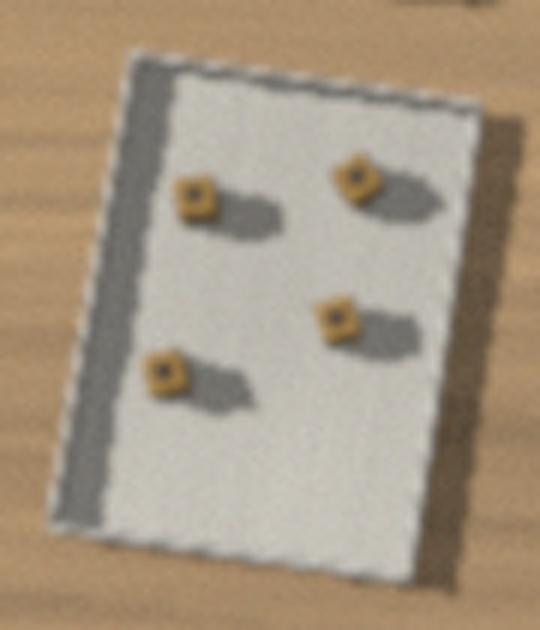

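The stopper stands on the ledge at (262,200) and the neck is clear. I'll move on to the tray.

Call:
{"op": "move_arm", "data": {
  "deltas": [
    [-0.01,0.07,-0.03,0,60],
    [-0.02,0.16,-0.05,0,60],
    [-0.04,0.26,-0.05,0,60],
    [-0.06,0.36,-0.05,0,60],
    [-0.08,0.46,-0.05,0,60],
    [-0.1,0.56,-0.05,0,60],
    [-0.12,0.66,-0.05,0,60],
    [-0.14,0.76,-0.05,0,60]
  ]
}}

```text
t: 11.22
tcp_pos: [0.4892, 0.0381, 0.3488]
tool_rot: [-0.008, 1.0, 0.0, -0.0]
force: [1.2, 0.3, 0.8]
finger_gap: 0.601
```

```bash
python3 g.py .48 .26 .30 85
```

```text
t 11.2 tcp [0.4892 0.0381 0.3488] yaw 90.97 gap 0.601 F [1.2 0.3 0.8] tilt z [-0.001  0.    -1.   ] q6 -1.74
delta [0.0136 0.5551 0.1221] twist 0.208
```

Call:
{"op": "move_arm", "data": {
  "deltas": [
    [0,0.09,0.01,0,60],
    [0,0.18,0.03,0,60],
    [0.01,0.28,0.06,0,60],
    [0.01,0.38,0.1,0,60],
    [0.01,0.46,0.12,0,60],
    [0.01,0.52,0.12,0,60],
    [0.01,0.55,0.12,0,60],
    [0.01,0.55,0.12,0,60]
  ]
}}

```text
t: 11.88
tcp_pos: [0.4815, 0.2579, 0.3007]
tool_rot: [-0.01, 1.0, 0.0, -0.0]
force: [1.3, -0.8, -0.0]
finger_gap: 0.605
```

```bash
python3 g.py .48 .26 .30 85;  python3 -c "
from h import *
snap('wrist','w8');"
```

```text
t 11.9 tcp [0.4815 0.2579 0.3007] yaw 91.18 gap 0.605 F [ 1.3 -0.8 -0. ] tilt z [-0.001  0.    -1.   ] q6 -1.30
delta [0.0036 0.0054 0.0019] twist 0.216
```

View pics/w8.png

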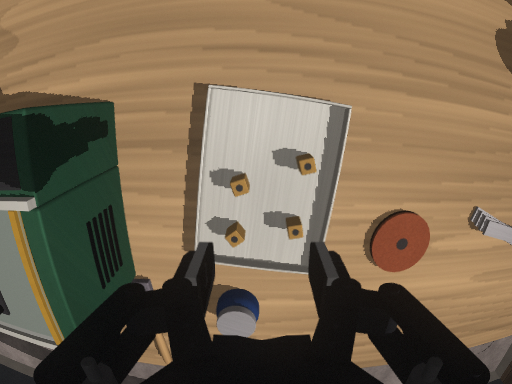

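The wrist view shows the tray with four blocks, whose tops are near (306,166), (239,188), (235,239) and (295,231).

```bash
python3 -c "
from h import *
crop('w8',220,140,330,250,7,'c4')"
```

```text
(no output)
```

View pics/c4.png

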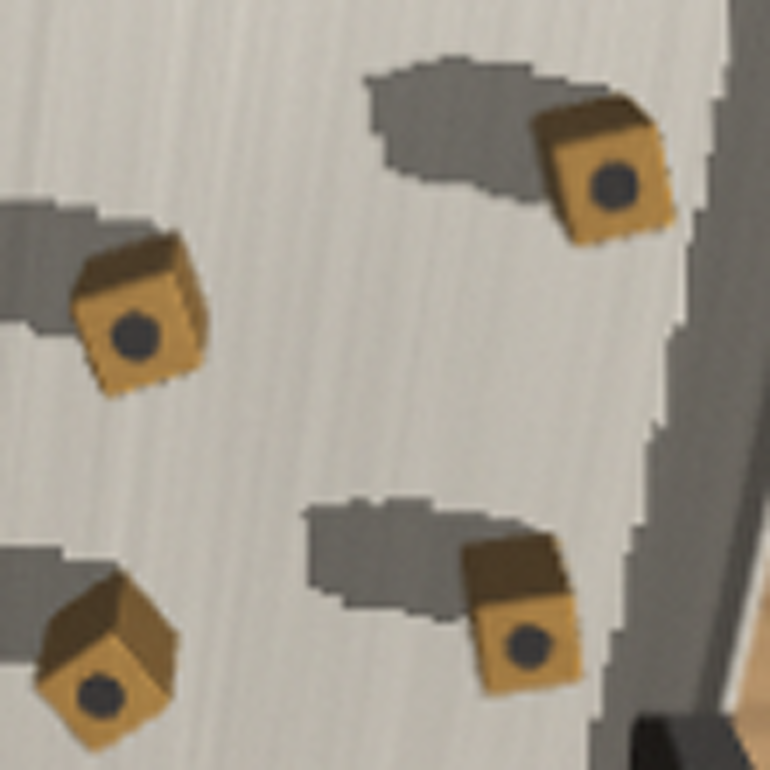

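```bash
cat > blk.py <<'E'
from h import *
def blk(fn,name,corners,x0,y0,s,h=.04):
    z=load(fn); P=np.array([onz(z,x0+a/s,y0+b/s,h)[:2] for a,b in corners])
    c=P.mean(0); e=[np.linalg.norm(P[i]-P[(i+1)%len(P)]) for i in range(len(P))]
    an=[np.degrees(np.arctan2(*(P[(i+1)%len(P)]-P[i])[::-1]))%90 for i in range(len(P))]
    print(name,c.round(4),'edges',np.round(e,4),'ang',np.round(an,1))
E
python3 - <<'E'
from blk import *
blk('w8','A',[(554,147),(655,122),(675,217),(580,245)],220,140,7)
blk('w8','B',[(76,303),(180,272),(206,362),(113,396)],220,140,7)
blk('w8','C',[(37,683),(112,633),(173,693),(95,750)],220,140,7)
blk('w8','D',[(470,612),(573,594),(582,678),(487,695)],220,140,7)
E
```

```text
A [0.4843 0.3204] edges [0.0202 0.0194 0.0195 0.0202] ang [15.9 15.4 18.4 17.6]
B [0.5166 0.2291] edges [0.0214 0.0189 0.0198 0.0203] ang [18.  16.  21.9 20.7]
C [0.5944 0.2205] edges [0.02   0.0185 0.0217 0.0196] ang [36.9 43.1 40.1 37.6]
D [0.5824 0.3087] edges [0.0216 0.0195 0.0203 0.0196] ang [11.5  9.8 11.7 13.6]
```

```bash
python3 g.py .4825 .319 .09 106.5
```

```text
t 11.9 tcp [0.4818 0.2563 0.301 ] yaw 91.11 gap 0.600 F [-0.1 -0.8  0.4] tilt z [-0.    -0.001 -1.   ] q6 -1.31
delta [-0.0051  0.1572  0.5274] twist -0.537
```

Call:
{"op": "move_arm", "data": {
  "deltas": [
    [0,0.05,0.05,-0.2,45],
    [-0.005,0.1,0.12,-0.4,45],
    [-0.005,0.157,0.2,-0.54,45],
    [-0.005,0.157,0.29,-0.54,45],
    [-0.005,0.157,0.38,-0.54,45],
    [-0.005,0.157,0.46,-0.54,45],
    [-0.005,0.157,0.51,-0.54,45],
    [-0.005,0.157,0.525,-0.54,45]
  ]
}}

```text
t: 12.6
tcp_pos: [0.4814, 0.3158, 0.0881]
tool_rot: [-0.142, 0.99, -0.001, -0.003]
force: [-0.5, 0.4, -0.4]
finger_gap: 0.45
```

```bash
python3 g.py .4825 .319 .026 106.5;  python3 -c "
from h import *
snap('wrist','w9');"
```

```text
t 12.6 tcp [0.4814 0.3158 0.0881] yaw 106.34 gap 0.450 F [-0.5  0.4 -0.4] tilt z [-0.006 -0.003 -1.   ] q6 -1.47
delta [-0.0059  0.0071  0.1553] twist -0.006
```

View pics/w9.png

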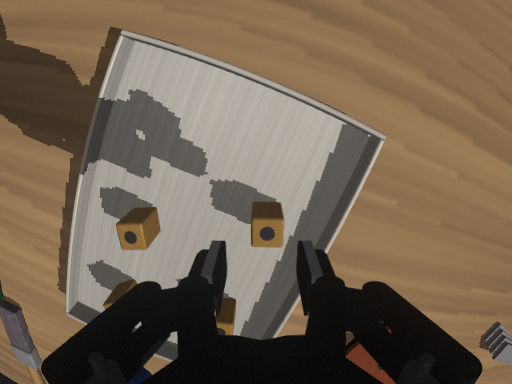

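The block is square to the jaws, with its top centre at (267,234). I'll measure it and descend.

```bash
python3 - <<'E'
from h import *
z=load('w9'); print(onz(z,267,234,.04), pt(z,255,235),onz(z,264,240,.09))
crop('w9',200,170,340,310,5,'c5')
E
python3 g.py .4845 .319 .026 106.5
```

```text
[0.4846955  0.31961326 0.04      ] [0.48853948 0.31238524 0.03801973] [0.46628205 0.31169447 0.09      ]
t 12.7 tcp [0.482  0.3162 0.0888] yaw 106.33 gap 0.451 F [0.4 0.2 0. ] tilt z [-0.005 -0.003 -1.   ] q6 -1.47
delta [-0.0089  0.005   0.1571] twist -0.006
```

View pics/c5.png

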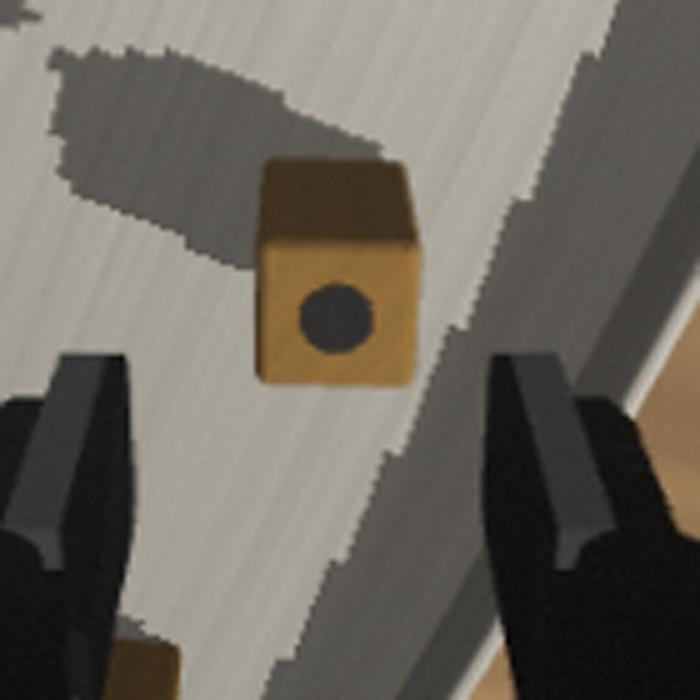

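Call:
{"op": "move_arm", "data": {
  "deltas": [
    [-0.008,0.008,0.03,0,45],
    [-0.008,0.008,0.07,0,45],
    [-0.008,0.008,0.11,0,45],
    [-0.008,0.008,0.14,0,45],
    [-0.008,0.008,0.155,0,45],
    [-0.008,0.008,0.155,0,20],
    [-0.008,0.008,0.155,0,10],
    [-0.008,0.008,0.155,0,10]
  ],
  "force": 60
}}

```text
t: 13.32
tcp_pos: [0.4857, 0.323, 0.0302]
tool_rot: [-0.143, 0.99, 0.0, 0.001]
force: [-0.0, -0.8, -1.8]
finger_gap: 0.244
```

Call:
{"op": "move_arm", "data": {
  "deltas": [
    [0,0,0,0,10],
    [0,0,0,0,10],
    [0,0,-0.02,0,10],
    [0,0,-0.08,0,10],
    [0,0,-0.16,0,10],
    [0,0,-0.25,0,10],
    [0,0,-0.34,0,10],
    [0,0,-0.43,0,10]
  ]
}}

```text
t: 13.98
tcp_pos: [0.4844, 0.3226, 0.2037]
tool_rot: [-0.143, 0.99, 0.0, -0.0]
force: [0.8, 0.7, -0.9]
finger_gap: 0.244
```

```bash
python3 -c "
from h import *
snap('wrist','w10');";python3 g.py .5835 -.264 .3 91
```

```text
t 14.0 tcp [0.4886 0.3246 0.2114] yaw 106.49 gap 0.249 F [ 1.4 -0.4  2.4] tilt z [ 0.013  0.006 -1.   ] q6 -1.46
delta [ 0.187  -1.478  -0.2265] twist 0.541
```

View pics/w10.png

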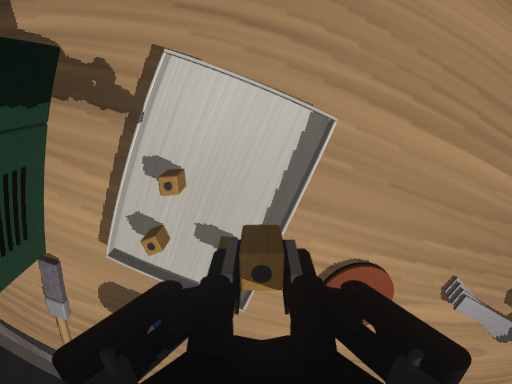

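Call:
{"op": "move_arm", "data": {
  "deltas": [
    [0,-0.04,-0.06,0.1,10],
    [0,-0.1,-0.12,0.2,10],
    [0.02,-0.18,-0.18,0.3,10],
    [0.04,-0.27,-0.23,0.4,10],
    [0.06,-0.36,-0.26,0.5,10],
    [0.08,-0.45,-0.26,0.54,10],
    [0.09,-0.54,-0.26,0.54,10],
    [0.1,-0.63,-0.26,0.54,10]
  ]
}}

```text
t: 14.7
tcp_pos: [0.5174, 0.0682, 0.3065]
tool_rot: [-0.009, 1.0, -0.0, 0.001]
force: [0.7, 0.5, -1.4]
finger_gap: 0.241
```

```bash
python3 g.py .584 -.266 .3 91
```

```text
t 14.7 tcp [0.5174 0.0682 0.3065] yaw 91.00 gap 0.241 F [ 0.7  0.5 -1.4] tilt z [ 0.001 -0.    -1.   ] q6 -1.67
delta [-0.1517 -0.8384  0.0165] twist 0.000
```

Call:
{"op": "move_arm", "data": {
  "deltas": [
    [-0.02,-0.1,0,0,10],
    [-0.04,-0.2,0,0,10],
    [-0.06,-0.3,0,0,10],
    [-0.08,-0.4,0,0,10],
    [-0.1,-0.5,0,0,10],
    [-0.12,-0.6,0,0,10],
    [-0.135,-0.7,0,0,10],
    [-0.14,-0.76,0,0,10]
  ]
}}

```text
t: 15.37
tcp_pos: [0.5796, -0.2377, 0.3057]
tool_rot: [-0.007, 1.0, -0.001, 0.001]
force: [0.3, 0.1, -1.2]
finger_gap: 0.241
```

```bash
python3 g.py .584 -.266 .185 91
```

```text
t 15.4 tcp [ 0.5796 -0.2377  0.3057] yaw 90.84 gap 0.241 F [ 0.3  0.1 -1.2] tilt z [ 0.001 -0.003 -1.   ] q6 -2.15
delta [-0.0096 -0.0701  0.302 ] twist -0.006
```

Call:
{"op": "move_arm", "data": {
  "deltas": [
    [-0.01,-0.03,0.01,0,10],
    [-0.01,-0.06,0.04,0,10],
    [-0.01,-0.07,0.09,0,10],
    [-0.01,-0.07,0.15,0,10],
    [-0.01,-0.07,0.2,0,10],
    [-0.01,-0.07,0.24,0,10],
    [-0.01,-0.07,0.25,0,10],
    [-0.01,-0.07,0.25,0,10]
  ]
}}

```text
t: 16.03
tcp_pos: [0.5824, -0.2589, 0.2032]
tool_rot: [-0.009, 1.0, 0.002, -0.002]
force: [0.2, 0.0, -0.8]
finger_gap: 0.242
```

```bash
python3 g.py .584 -.266 .185 91;  python3 -c "
from h import *
snap('wrist','w11');"
```

```text
t 16.0 tcp [ 0.5824 -0.2589  0.2032] yaw 91.07 gap 0.242 F [ 0.2  0.  -0.8] tilt z [-0.004  0.003 -1.   ] q6 -2.18
delta [-0.0038 -0.0179  0.0455] twist 0.002
```

View pics/w11.png

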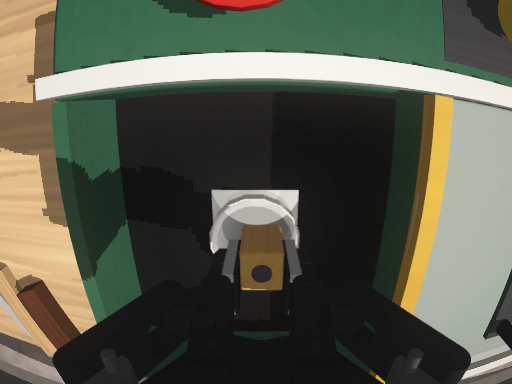

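```bash
python3 - <<'E'
from h import *
z=load('w11')
for c in [(.584,-.265),(.581,-.264)]:
    print([tuple(np.round(proj(z,(c[0]+.027*np.cos(a),c[1]+.027*np.sin(a),.17)),0)) for a in np.arange(0,6.3,np.pi/2)])
E
python3 -c "
from h import *
crop('w11',190,170,330,270,5,'c6')"
```

```text
[(np.float64(253.0), np.float64(276.0)), (np.float64(297.0), np.float64(240.0)), (np.float64(253.0), np.float64(198.0)), (np.float64(209.0), np.float64(239.0)), (np.float64(253.0), np.float64(276.0))]
[(np.float64(254.0), np.float64(273.0)), (np.float64(299.0), np.float64(236.0)), (np.float64(255.0), np.float64(193.0)), (np.float64(211.0), np.float64(234.0)), (np.float64(254.0), np.float64(273.0))]
```

View pics/c6.png

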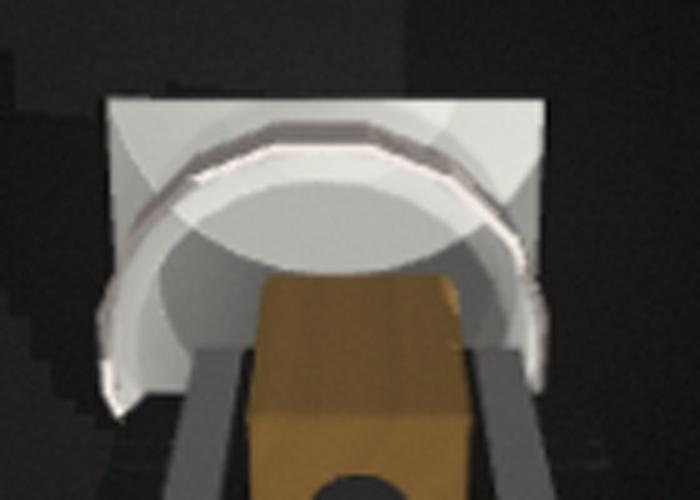

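Call:
{"op": "move_arm", "data": {
  "deltas": [
    [-0.003,-0.014,0.01,0,10],
    [-0.003,-0.016,0.02,0,10],
    [-0.003,-0.016,0.03,0,10],
    [-0.003,-0.016,0.04,0,10],
    [-0.003,-0.016,0.042,0,10],
    [-0.003,-0.016,0.042,0,10],
    [-0.003,-0.016,0.042,0,40],
    [-0.003,-0.016,0.042,0,45]
  ]
}}

```text
t: 16.75
tcp_pos: [0.5854, -0.2677, 0.1891]
tool_rot: [-0.009, 1.0, -0.0, 0.0]
force: [1.2, -0.0, -0.1]
finger_gap: 0.446
```

Call:
{"op": "move_arm", "data": {
  "deltas": [
    [0,0,0,0,45],
    [0,0,0,0,45],
    [0,0,-0.03,0,45],
    [0,0,-0.09,0,45],
    [0,0,-0.16,0,45],
    [0,0,-0.24,0,45],
    [0,0,-0.3,0,45],
    [0,0,-0.32,0,45]
  ]
}}

```text
t: 17.42
tcp_pos: [0.587, -0.2687, 0.3228]
tool_rot: [-0.009, 1.0, -0.003, 0.004]
force: [0.4, -0.2, 1.4]
finger_gap: 0.45
```

```bash
python3 g.py .5814 .3045 .3 101.5;  python3 -c "
from h import *
snap('wrist','w12');"
```

```text
t 17.4 tcp [ 0.587  -0.2687  0.3228] yaw 90.99 gap 0.450 F [ 0.4 -0.2  1.4] tilt z [ 0.008 -0.006 -1.   ] q6 -2.19
delta [-0.0105  1.4334  0.0487] twist -0.367
```

View pics/w12.png

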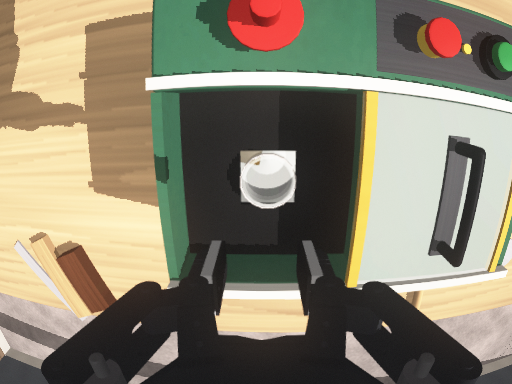

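Block A is in the jar, the neck is clear and the stopper is still standing. Next is block D.

Call:
{"op": "move_arm", "data": {
  "deltas": [
    [0,0.08,0,0,45],
    [0,0.17,0,0,45],
    [0,0.27,0,0,45],
    [0,0.37,0,0,45],
    [0,0.47,0,0,45],
    [0,0.57,0,0,45],
    [0,0.67,0,-0.1,45],
    [0,0.77,0,-0.2,45]
  ]
}}

```text
t: 18.13
tcp_pos: [0.5784, 0.0424, 0.3151]
tool_rot: [-0.06, 0.998, 0.0, -0.001]
force: [1.1, -0.8, -0.1]
finger_gap: 0.448
```

```bash
python3 g.py .582 .307 .1 101.5
```

```text
t 18.1 tcp [0.5784 0.0424 0.3151] yaw 96.84 gap 0.448 F [ 1.1 -0.8 -0.1] tilt z [-0.003  0.    -1.   ] q6 -1.81
delta [-0.0892  0.6554  0.538 ] twist -0.163
```

Call:
{"op": "move_arm", "data": {
  "deltas": [
    [-0.01,0.09,0.02,-0.05,45],
    [-0.02,0.19,0.06,-0.1,45],
    [-0.04,0.29,0.12,-0.16,45],
    [-0.05,0.38,0.19,-0.16,45],
    [-0.06,0.47,0.27,-0.16,45],
    [-0.08,0.56,0.35,-0.16,45],
    [-0.09,0.63,0.43,-0.16,45],
    [-0.09,0.65,0.5,-0.16,45]
  ]
}}

```text
t: 18.8
tcp_pos: [0.585, 0.3, 0.1254]
tool_rot: [-0.099, 0.995, 0.0, 0.001]
force: [0.7, -0.0, -0.3]
finger_gap: 0.45
```

```bash
python3 -c "
from h import *
snap('wrist','w13')
crop('w13',180,150,350,310,4,'c5')"; python3 g.py .582 .309 .028 101.5
```

```text
t 18.9 tcp [0.5794 0.3012 0.1152] yaw 101.47 gap 0.449 F [-1.   1.6 -5.8] tilt z [-0.014 -0.002 -1.   ] q6 -1.47
delta [-0.0135  0.0176  0.2179] twist -0.001
```

View pics/c5.png

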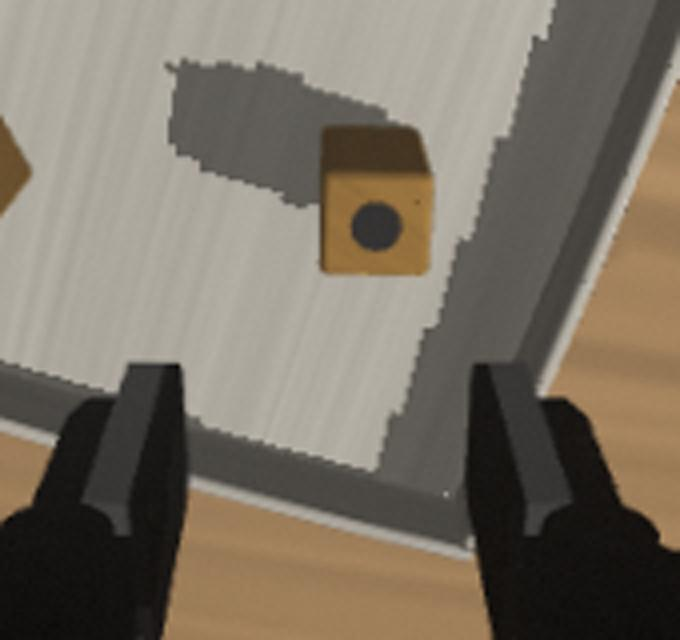

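```bash
python3 -c "
from h import *
z=load('w13');print(onz(z,274,206,.04))"; python3 g.py .582 .31 .028 101.5
```

```text
[0.58172782 0.30837378 0.04      ]
t 18.9 tcp [0.5794 0.3012 0.1152] yaw 101.47 gap 0.449 F [-1.   1.6 -5.8] tilt z [-0.014 -0.002 -1.   ] q6 -1.47
delta [-0.014   0.02    0.2179] twist -0.001
```

Call:
{"op": "move_arm", "data": {
  "deltas": [
    [-0.005,0.015,0.03,0,45],
    [-0.005,0.015,0.06,0,45],
    [-0.005,0.015,0.09,0,45],
    [-0.005,0.015,0.11,0,45],
    [-0.005,0.015,0.12,0,45],
    [-0.005,0.015,0.12,0,45],
    [-0.005,0.015,0.12,0,45],
    [-0.005,0.015,0.12,0,45]
  ]
}}

```text
t: 19.52
tcp_pos: [0.5868, 0.3031, 0.08]
tool_rot: [-0.098, 0.995, 0.0, 0.001]
force: [-0.2, 0.4, -0.1]
finger_gap: 0.45
```

```bash
python3 -c "
from h import *
snap('wrist','w14')
crop('w14',180,170,350,330,4,'c5')"; python3 g.py .582 .309 .028 101.5
```

```text
t 19.6 tcp [0.5867 0.3033 0.08  ] yaw 101.27 gap 0.449 F [-0.9  0.2  0.6] tilt z [ 0.002  0.001 -1.   ] q6 -1.46
delta [0.0091 0.0163 0.13  ] twist -0.008
```

View pics/c5.png

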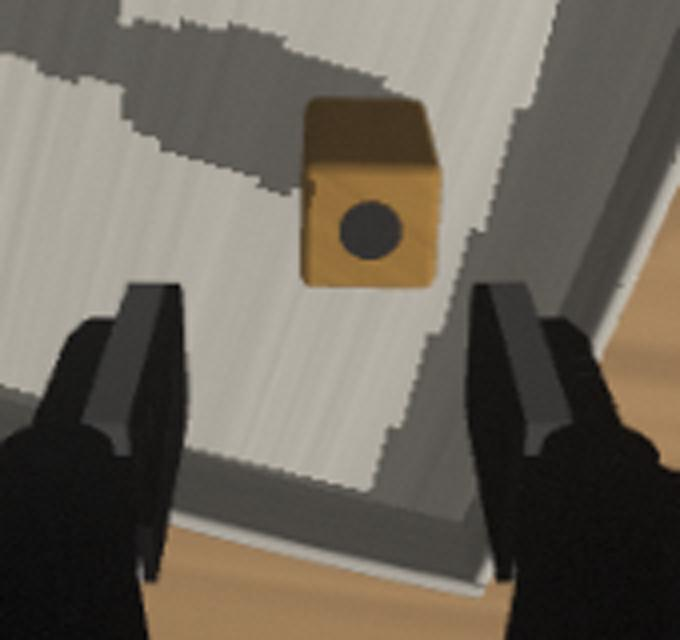

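Call:
{"op": "move_arm", "data": {
  "deltas": [
    [0.006,0.012,0.02,0,45],
    [0.008,0.017,0.05,0,45],
    [0.008,0.017,0.08,0,45],
    [0.008,0.017,0.11,0,45],
    [0.008,0.017,0.126,0,45],
    [0.008,0.017,0.128,0,20],
    [0.008,0.017,0.128,0,10],
    [0.008,0.017,0.128,0,10]
  ]
}}

```text
t: 20.23
tcp_pos: [0.5815, 0.3094, 0.0273]
tool_rot: [-0.098, 0.995, -0.0, -0.0]
force: [-0.2, 0.2, -0.1]
finger_gap: 0.246
```

Call:
{"op": "move_arm", "data": {
  "deltas": [
    [0,0,0,0,10],
    [0,0,0,0,10],
    [0,0,-0.02,0,10],
    [0,0,-0.08,0,10],
    [0,0,-0.16,0,10],
    [0,0,-0.25,0,10],
    [0,0,-0.34,0,10],
    [0,0,-0.43,0,10]
  ]
}}

```text
t: 20.9
tcp_pos: [0.5811, 0.3094, 0.2021]
tool_rot: [-0.098, 0.995, 0.0, 0.0]
force: [0.5, 0.4, -1.0]
finger_gap: 0.246
```

```bash
python3 g.py .584 -.266 .31 91
```

```text
t 20.9 tcp [0.5811 0.3094 0.2021] yaw 101.30 gap 0.246 F [ 0.5  0.4 -1. ] tilt z [ 0.  0. -1.] q6 -1.45
delta [ 0.2746 -1.4119 -0.2699] twist 0.359
```

Call:
{"op": "move_arm", "data": {
  "deltas": [
    [0.01,-0.05,-0.08,0.1,10],
    [0.03,-0.13,-0.15,0.2,10],
    [0.05,-0.22,-0.22,0.3,10],
    [0.07,-0.31,-0.27,0.36,10],
    [0.09,-0.41,-0.27,0.36,10],
    [0.11,-0.51,-0.27,0.36,10],
    [0.12,-0.61,-0.27,0.36,10],
    [0.14,-0.7,-0.27,0.36,10]
  ]
}}

```text
t: 21.57
tcp_pos: [0.5813, 0.0218, 0.3092]
tool_rot: [-0.009, 1.0, -0.0, 0.001]
force: [0.8, -0.2, -1.9]
finger_gap: 0.242
```

```bash
python3 g.py .584 -.266 .31 91
```

```text
t 21.6 tcp [0.5813 0.0218 0.3092] yaw 90.98 gap 0.242 F [ 0.8 -0.2 -1.9] tilt z [ 0.003 -0.001 -1.   ] q6 -1.74
delta [ 0.0057 -0.7195 -0.0016] twist -0.001
```

Call:
{"op": "move_arm", "data": {
  "deltas": [
    [0,-0.1,0,0,10],
    [0,-0.2,0,0,10],
    [0,-0.3,0,0,10],
    [0,-0.4,0,0,10],
    [0,-0.5,0,0,10],
    [0,-0.6,0,0,10],
    [0,-0.68,0,0,10],
    [0,-0.71,0,0,10]
  ]
}}

```text
t: 22.23
tcp_pos: [0.5858, -0.2654, 0.3084]
tool_rot: [-0.006, 1.0, -0.002, 0.001]
force: [0.6, 0.7, -1.0]
finger_gap: 0.247
```

```bash
python3 g.py .584 -.266 .187 91
```

```text
t 22.2 tcp [ 0.5858 -0.2654  0.3084] yaw 90.73 gap 0.247 F [ 0.6  0.7 -1. ] tilt z [ 0.001 -0.004 -1.   ] q6 -2.18
delta [ 0.0049 -0.0004  0.3035] twist -0.009
```

Call:
{"op": "move_arm", "data": {
  "deltas": [
    [0.004,0,0.02,0,10],
    [0.004,0,0.07,0,10],
    [0.004,0,0.13,0,10],
    [0.004,0,0.19,0,10],
    [0.004,0,0.24,0,10],
    [0.004,0,0.25,0,10],
    [0.004,0,0.25,0,10],
    [0.004,0,0.25,0,10]
  ]
}}

```text
t: 22.9
tcp_pos: [0.5851, -0.259, 0.2084]
tool_rot: [-0.009, 1.0, -0.0, 0.0]
force: [1.1, -0.0, -1.4]
finger_gap: 0.241
```

```bash
python3 g.py .584 -.266 .187 91;python3 -c "
from h import *
snap('wrist','w15')
crop('w15',190,170,330,290,5,'c6')"
```

```text
t 22.9 tcp [ 0.5851 -0.259   0.2084] yaw 91.06 gap 0.241 F [ 1.1 -0.  -1.4] tilt z [ 0.001 -0.    -1.   ] q6 -2.18
delta [ 0.0032 -0.0174  0.0536] twist 0.002
```

View pics/c6.png

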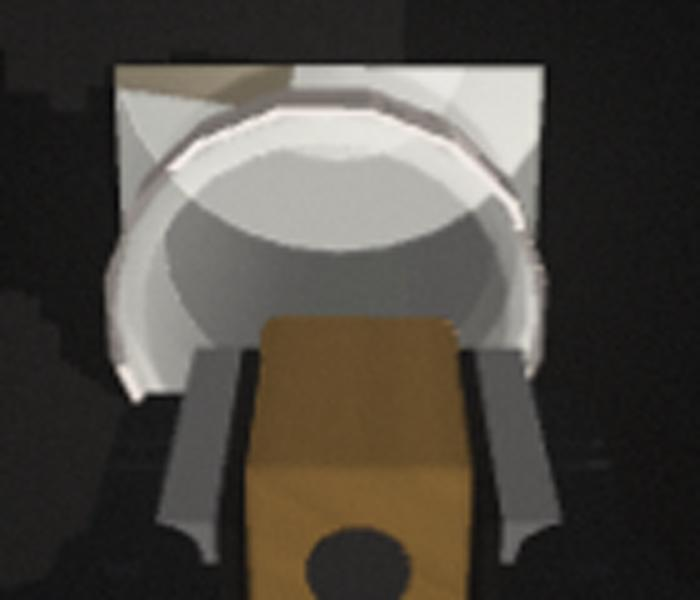

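Call:
{"op": "move_arm", "data": {
  "deltas": [
    [0.003,-0.014,0.01,0,10],
    [0.003,-0.016,0.025,0,10],
    [0.003,-0.016,0.035,0,10],
    [0.003,-0.016,0.045,0,10],
    [0.003,-0.016,0.048,0,10],
    [0.003,-0.016,0.048,0,10],
    [0.003,-0.016,0.048,0,40],
    [0.003,-0.016,0.048,0,45]
  ]
}}

```text
t: 23.62
tcp_pos: [0.584, -0.2667, 0.1889]
tool_rot: [-0.009, 1.0, -0.0, 0.0]
force: [0.4, 0.1, -0.6]
finger_gap: 0.45
```

Call:
{"op": "move_arm", "data": {
  "deltas": [
    [0,0,0,0,45],
    [0,0,0,0,45],
    [0,0,-0.03,0,45],
    [0,0,-0.09,0,45],
    [0,0,-0.16,0,45],
    [0,0,-0.24,0,45],
    [0,0,-0.3,0,45],
    [0,0,-0.32,0,45]
  ]
}}

```text
t: 24.28
tcp_pos: [0.5855, -0.2676, 0.3226]
tool_rot: [-0.009, 1.0, -0.003, 0.004]
force: [1.1, -0.3, 0.5]
finger_gap: 0.453
```

```bash
python3 g.py .5814 .3045 .3 101.5;  python3 -c "
from h import *
snap('wrist','w16');snap('top','t3');crop('t3',165,165,255,270,6,'c2')"
```

```text
t 24.3 tcp [ 0.5855 -0.2676  0.3226] yaw 91.00 gap 0.453 F [ 1.1 -0.3  0.5] tilt z [ 0.008 -0.006 -1.   ] q6 -2.19
delta [-0.0141  1.4306  0.0481] twist -0.367
```

View pics/w16.png

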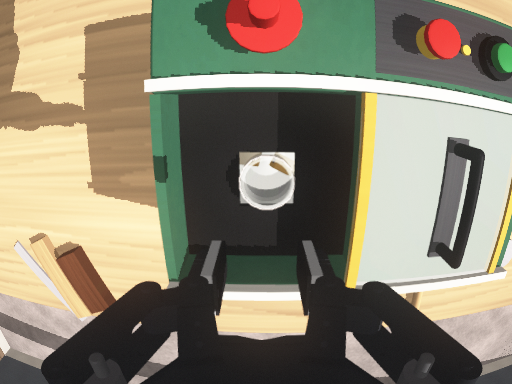

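View pics/c2.png

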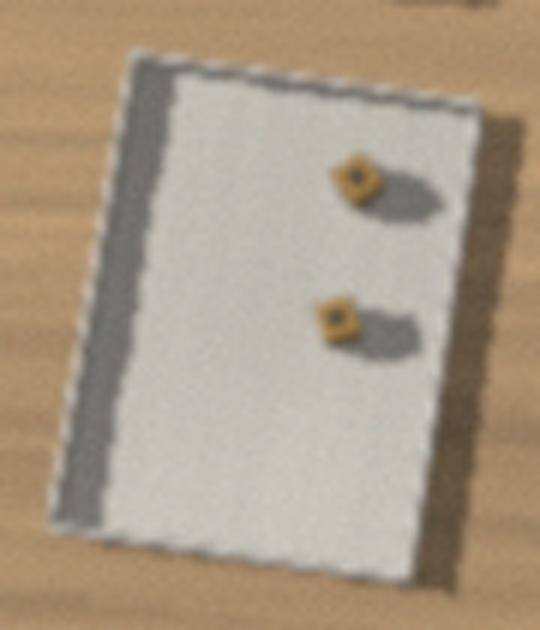

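Two blocks are in the jar, and blocks B and C have not moved. Next is B.

Call:
{"op": "move_arm", "data": {
  "deltas": [
    [0,0.08,0,0,45],
    [0,0.17,0,0,45],
    [0.02,0.27,0,0,45],
    [0.04,0.37,0,0,45],
    [0.06,0.47,0,0,45],
    [0.08,0.57,0,-0.1,45],
    [0.1,0.67,0,-0.2,45],
    [0.12,0.77,0,-0.3,45]
  ]
}}

```text
t: 25.05
tcp_pos: [0.5282, 0.0425, 0.3143]
tool_rot: [-0.084, 0.996, 0.001, -0.002]
force: [0.3, 0.9, -0.1]
finger_gap: 0.449
```

```bash
python3 g.py .516 .229 .09 109
```

```text
t 25.1 tcp [0.5282 0.0425 0.3143] yaw 99.69 gap 0.449 F [ 0.3  0.9 -0.1] tilt z [-0.004  0.001 -1.   ] q6 -1.87
delta [-0.0509  0.4639  0.5611] twist -0.325
```

Call:
{"op": "move_arm", "data": {
  "deltas": [
    [-0.01,0.09,0.04,-0.1,45],
    [-0.02,0.19,0.1,-0.2,45],
    [-0.04,0.29,0.18,-0.32,45],
    [-0.05,0.38,0.27,-0.325,45],
    [-0.05,0.45,0.36,-0.325,45],
    [-0.05,0.465,0.45,-0.325,45],
    [-0.05,0.465,0.53,-0.325,45],
    [-0.05,0.465,0.56,-0.325,45]
  ]
}}

```text
t: 25.72
tcp_pos: [0.5142, 0.2282, 0.0867]
tool_rot: [-0.165, 0.986, -0.0, -0.005]
force: [-0.8, -0.8, -1.1]
finger_gap: 0.448
```

Call:
{"op": "move_arm", "data": {
  "deltas": [
    [0,0,0,0,45],
    [0,0,0,0,45],
    [0,0,0,0,45],
    [0,0,0,0,45],
    [0,0,0,0,45],
    [0,0,0,0,45],
    [0,0,0,0,45],
    [0,0,0,0,45]
  ]
}}

```text
t: 26.38
tcp_pos: [0.5195, 0.2273, 0.0933]
tool_rot: [-0.164, 0.986, 0.0, 0.001]
force: [-0.3, -0.1, 1.0]
finger_gap: 0.453
```

```bash
python3 g.py .516 .229 .028 109;  python3 -c "
from h import *
snap('wrist','w17');crop('w17',180,170,350,330,4,'c5')"
```

```text
t 26.4 tcp [0.5195 0.2273 0.0933] yaw 108.87 gap 0.453 F [-0.3 -0.1  1. ] tilt z [ 0.002  0.    -1.   ] q6 -1.68
delta [0.0071 0.0069 0.1631] twist -0.004
```

View pics/c5.png

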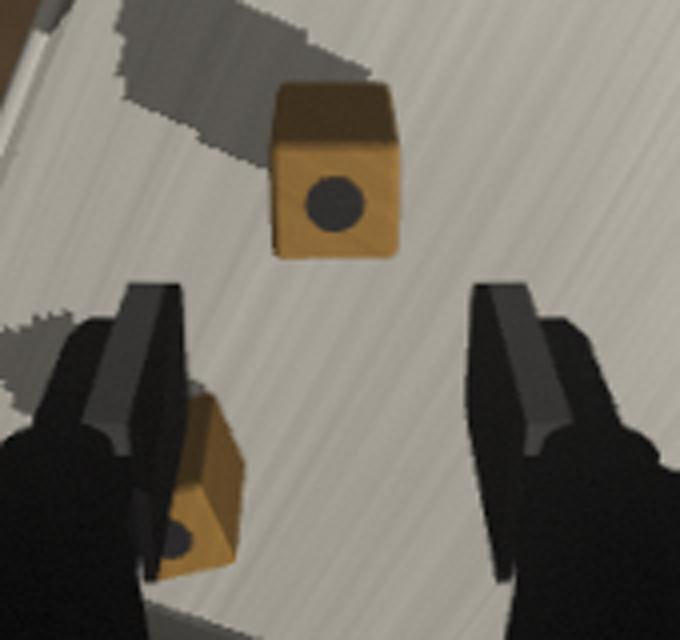

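```bash
python3 -c "
from h import *
z=load('w17');print(onz(z,263.7,221,.04))"; python3 g.py .5165 .229 .028 109
```

```text
[0.51678663 0.22702105 0.04      ]
t 26.4 tcp [0.5194 0.2273 0.0931] yaw 108.88 gap 0.452 F [ 0.  -0.6 -0.4] tilt z [ 0.001  0.    -1.   ] q6 -1.68
delta [0.0056 0.0064 0.1626] twist -0.004
```

Call:
{"op": "move_arm", "data": {
  "deltas": [
    [0.005,0.004,0.03,0,45],
    [0.005,0.004,0.07,0,45],
    [0.005,0.004,0.11,0,45],
    [0.005,0.004,0.145,0,45],
    [0.005,0.004,0.162,0,45],
    [0.005,0.004,0.163,0,20],
    [0.005,0.004,0.163,0,10],
    [0.005,0.004,0.163,0,10]
  ]
}}

```text
t: 27.1
tcp_pos: [0.517, 0.2284, 0.0277]
tool_rot: [-0.164, 0.986, 0.0, 0.0]
force: [-0.2, -0.8, -1.4]
finger_gap: 0.239
```

Call:
{"op": "move_arm", "data": {
  "deltas": [
    [0,0,0,0,10],
    [0,0,0,0,10],
    [0,0,-0.02,0,10],
    [0,0,-0.08,0,10],
    [0,0,-0.16,0,10],
    [0,0,-0.25,0,10],
    [0,0,-0.34,0,10],
    [0,0,-0.43,0,10]
  ]
}}

```text
t: 27.77
tcp_pos: [0.5161, 0.2281, 0.2016]
tool_rot: [-0.164, 0.986, 0.0, 0.0]
force: [0.5, -0.4, -1.8]
finger_gap: 0.244
```

```bash
python3 g.py .584 -.266 .31 91
```

```text
t 27.8 tcp [0.5161 0.2281 0.2016] yaw 108.89 gap 0.244 F [ 0.5 -0.4 -1.8] tilt z [ 0.  0. -1.] q6 -1.68
delta [ 0.2392 -1.2237 -0.2711] twist 0.625
```

Call:
{"op": "move_arm", "data": {
  "deltas": [
    [0.01,-0.04,-0.09,0.1,10],
    [0.02,-0.1,-0.17,0.2,10],
    [0.04,-0.18,-0.24,0.35,10],
    [0.06,-0.27,-0.27,0.5,10],
    [0.08,-0.36,-0.27,0.625,10],
    [0.1,-0.46,-0.27,0.625,10],
    [0.11,-0.56,-0.27,0.625,10],
    [0.13,-0.65,-0.27,0.625,10]
  ]
}}

```text
t: 28.43
tcp_pos: [0.5517, -0.0367, 0.3084]
tool_rot: [-0.008, 1.0, -0.0, 0.001]
force: [1.4, -0.4, -1.2]
finger_gap: 0.242
```

```bash
python3 g.py .584 -.266 .31 91
```

```text
t 28.4 tcp [ 0.5517 -0.0367  0.3084] yaw 90.97 gap 0.242 F [ 1.4 -0.4 -1.2] tilt z [ 0.002 -0.001 -1.   ] q6 -1.86
delta [-0.0709 -0.5745 -0.0033] twist -0.001
```

Call:
{"op": "move_arm", "data": {
  "deltas": [
    [-0.01,-0.09,0,0,10],
    [-0.02,-0.18,0,0,10],
    [-0.03,-0.28,0,0,10],
    [-0.05,-0.38,0,0,10],
    [-0.06,-0.48,0,0,10],
    [-0.07,-0.55,0,0,10],
    [-0.07,-0.575,0,0,10],
    [-0.07,-0.575,0,0,10]
  ]
}}

```text
t: 29.1
tcp_pos: [0.583, -0.2668, 0.3073]
tool_rot: [-0.007, 1.0, -0.0, 0.0]
force: [0.7, 0.5, -1.6]
finger_gap: 0.244
```

Call:
{"op": "move_arm", "data": {
  "deltas": [
    [0,0,0.02,0,10],
    [0,0,0.07,0,10],
    [0,0,0.13,0,10],
    [0,0,0.19,0,10],
    [0,0,0.24,0,10],
    [0,0,0.25,0,10],
    [0,0,0.25,0,10],
    [0,0,0.25,0,10]
  ]
}}

```text
t: 29.77
tcp_pos: [0.584, -0.2628, 0.208]
tool_rot: [-0.009, 1.0, -0.0, 0.0]
force: [0.3, 0.2, -1.2]
finger_gap: 0.245
```

```bash
python3 g.py .584 -.266 .19 91;python3 -c "
from h import *
snap('wrist','w18')
crop('w18',190,170,330,290,5,'c6')"
```

```text
t 29.8 tcp [ 0.584  -0.2628  0.208 ] yaw 91.08 gap 0.245 F [ 0.3  0.2 -1.2] tilt z [ 0.001 -0.    -1.   ] q6 -2.19
delta [ 0.0002 -0.0079  0.045 ] twist 0.003
```

View pics/c6.png

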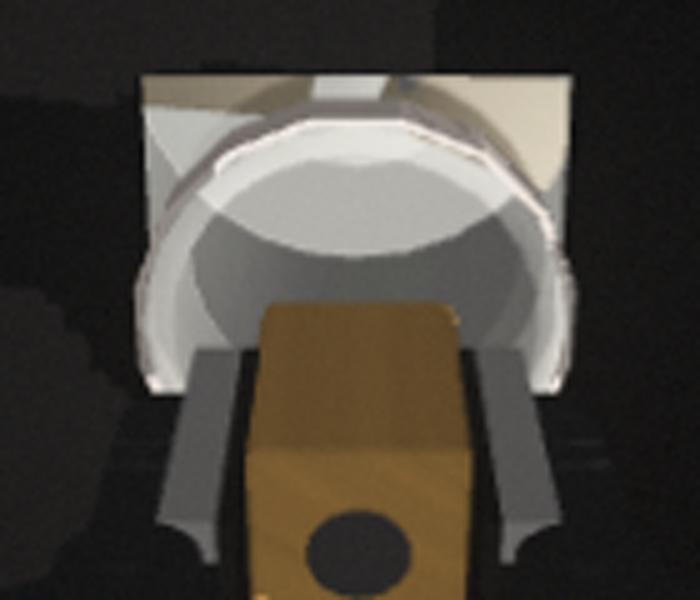

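Block B is centred over the neck with both sides even, so I'll lower it a little and release.

Call:
{"op": "move_arm", "data": {
  "deltas": [
    [0,-0.004,0.01,0,10],
    [0,-0.004,0.025,0,10],
    [0,-0.004,0.035,0,10],
    [0,-0.004,0.045,0,10],
    [0,-0.004,0.047,0,10],
    [0,-0.004,0.047,0,10],
    [0,-0.004,0.047,0,40],
    [0,-0.004,0.047,0,45]
  ]
}}

```text
t: 30.48
tcp_pos: [0.584, -0.266, 0.1889]
tool_rot: [-0.009, 1.0, -0.0, 0.0]
force: [-1.1, 0.1, -0.9]
finger_gap: 0.453
```

Call:
{"op": "move_arm", "data": {
  "deltas": [
    [0,0,0,0,45],
    [0,0,0,0,45],
    [0,0,-0.03,0,45],
    [0,0,-0.09,0,45],
    [0,0,-0.16,0,45],
    [0,0,-0.24,0,45],
    [0,0,-0.3,0,45],
    [0,0,-0.32,0,45]
  ]
}}

```text
t: 31.15
tcp_pos: [0.5855, -0.2669, 0.3226]
tool_rot: [-0.009, 1.0, -0.003, 0.004]
force: [0.6, -0.2, 0.3]
finger_gap: 0.455
```

```bash
python3 g.py .594 .2205 .3 40;  python3 -c "
from h import *
snap('wrist','w19');snap('top','t4');crop('t4',165,145,275,270,5,'c2')"
```

```text
t 31.1 tcp [ 0.5855 -0.2669  0.3226] yaw 90.99 gap 0.455 F [ 0.6 -0.2  0.3] tilt z [ 0.008 -0.006 -1.   ] q6 -2.19
delta [-0.0418  1.2182  0.0496] twist 1.780
```

View pics/w19.png

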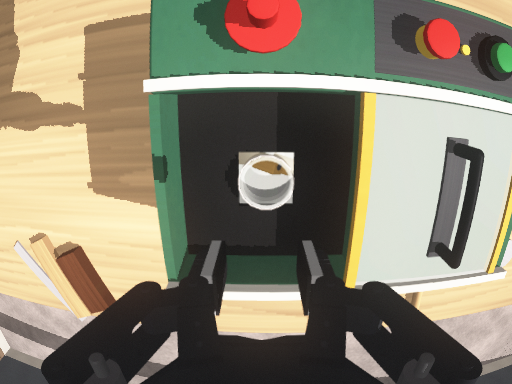

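View pics/c2.png

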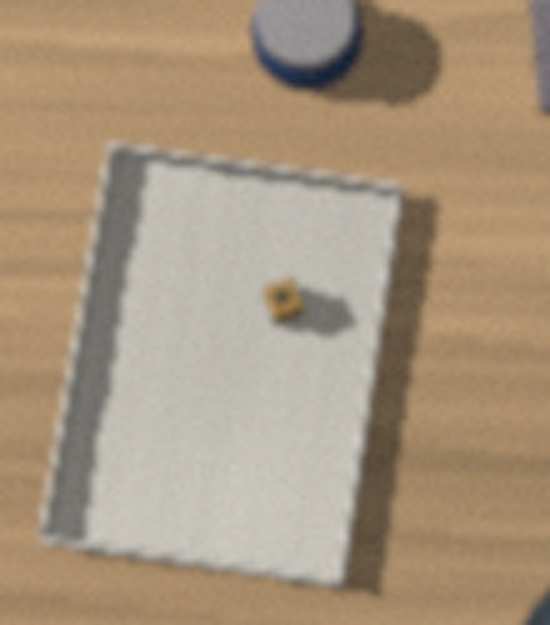

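Three blocks are in. The last block has been knocked, and is now at top-camera pixel (221.6,205) where it was at (224.7,195) before. I'll re-measure it.

```bash
python3 -c "
from h import *
z=load('t4');print(onz(z,221.6,205,.04))"
```

```text
[0.55587572 0.22558466 0.04      ]
```

Call:
{"op": "move_arm", "data": {
  "deltas": [
    [0,0.08,0,0,45],
    [0,0.17,0,0.1,45],
    [0,0.27,0,0.2,45],
    [0.01,0.37,0,0.3,45],
    [0.02,0.47,0,0.4,45],
    [0.03,0.57,0,0.5,45],
    [0.04,0.67,0,0.6,45],
    [0.05,0.77,0,0.7,45]
  ]
}}

```text
t: 31.92
tcp_pos: [0.5564, 0.0439, 0.3141]
tool_rot: [0.167, 0.986, -0.0, -0.002]
force: [0.8, 0.4, 0.3]
finger_gap: 0.452
```

```bash
python3 g.py .54 .22 .2 40
```

```text
t 31.9 tcp [0.5564 0.0439 0.3141] yaw 70.77 gap 0.452 F [0.8 0.4 0.3] tilt z [-0.005  0.001 -1.   ] q6 -1.36
delta [0.1825 0.4025 0.2858] twist 1.074
```

Call:
{"op": "move_arm", "data": {
  "deltas": [
    [0.02,0.08,0.02,0,45],
    [0.05,0.17,0.06,0,45],
    [0.09,0.26,0.12,0,45],
    [0.13,0.34,0.18,0,45],
    [0.17,0.39,0.24,0,45],
    [0.18,0.4,0.27,0,45],
    [0.18,0.4,0.28,0,45],
    [0.18,0.4,0.28,0,45]
  ]
}}

```text
t: 32.58
tcp_pos: [0.5405, 0.2166, 0.2016]
tool_rot: [0.165, 0.986, -0.001, -0.003]
force: [0.3, -1.2, 0.4]
finger_gap: 0.451
```

```bash
python3 g.py .54 .22 .2 40;  python3 -c "
from h import *
snap('wrist','w20');crop('w20',180,150,350,310,4,'c5')"
```

```text
t 32.6 tcp [0.5405 0.2166 0.2016] yaw 71.01 gap 0.451 F [ 0.3 -1.2  0.4] tilt z [-0.006 -0.002 -1.   ] q6 -1.05
delta [0.004  0.0077 0.004 ] twist 1.082
```

View pics/c5.png

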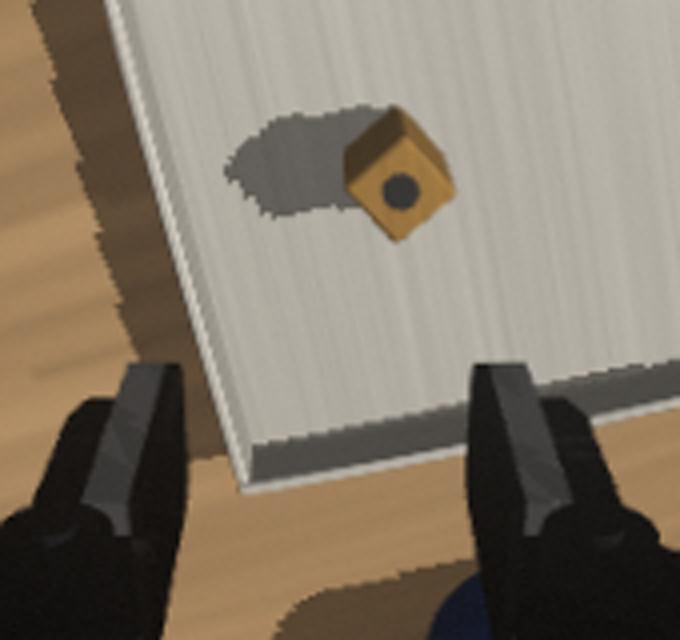

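```bash
python3 - <<'E'
from blk import *
blk('w20','C',[(347,187),(401,137),(455,191),(399,241)],180,150,4)
E
python3 g.py .5575 .2285 .09 118
```

```text
C [0.5614 0.2284] edges [0.0192 0.0204 0.0199 0.0203] ang [25.3 25.7 25.  23.7]
t 32.6 tcp [0.5421 0.2161 0.2032] yaw 70.93 gap 0.452 F [0.1 0.  0.5] tilt z [-0.002 -0.001 -1.   ] q6 -1.05
delta [-0.0269  0.0424  0.2829] twist -1.643
```

Call:
{"op": "move_arm", "data": {
  "deltas": [
    [0,0,0.02,-0.2,45],
    [0,0,0.05,-0.4,45],
    [0,0,0.08,-0.6,45],
    [0,0,0.11,-0.8,45],
    [0,0,0.12,-1.0,45],
    [0,0,0.12,-1.0,45],
    [0,0,0.12,-1.0,45],
    [0,0,0.12,-1.0,45]
  ]
}}

```text
t: 33.3
tcp_pos: [0.5438, 0.216, 0.1576]
tool_rot: [-0.082, 0.997, 0.0, 0.001]
force: [-0.1, -0.2, 0.9]
finger_gap: 0.452
```

```bash
python3 g.py .56 .2285 .09 115
```

```text
t 33.3 tcp [0.5438 0.216  0.1576] yaw 99.38 gap 0.452 F [-0.1 -0.2  0.9] tilt z [ 0.003  0.    -1.   ] q6 -1.55
delta [-0.0446  0.0243  0.169 ] twist -0.545
```

Call:
{"op": "move_arm", "data": {
  "deltas": [
    [-0.02,0.01,0.02,-0.2,45],
    [-0.044,0.024,0.06,-0.4,45],
    [-0.044,0.024,0.1,-0.545,45],
    [-0.044,0.024,0.14,-0.545,45],
    [-0.044,0.024,0.165,-0.545,45],
    [-0.044,0.024,0.17,-0.545,45],
    [-0.044,0.024,0.17,-0.545,45],
    [-0.044,0.024,0.17,-0.545,45]
  ]
}}

```text
t: 33.97
tcp_pos: [0.559, 0.2291, 0.0892]
tool_rot: [-0.218, 0.976, -0.0, 0.001]
force: [1.0, 0.6, 0.5]
finger_gap: 0.449
```

```bash
python3 -c "
from h import *
snap('wrist','w21');crop('w21',180,170,350,330,4,'c5')"; python3 g.py .56 .2285 .028 115
```

```text
t 34.0 tcp [0.5591 0.2291 0.0895] yaw 115.16 gap 0.450 F [ 0.2 -1.1 -0.3] tilt z [ 0.002  0.    -1.   ] q6 -1.81
delta [-0.001  -0.0023  0.1537] twist 0.006
```

View pics/c5.png

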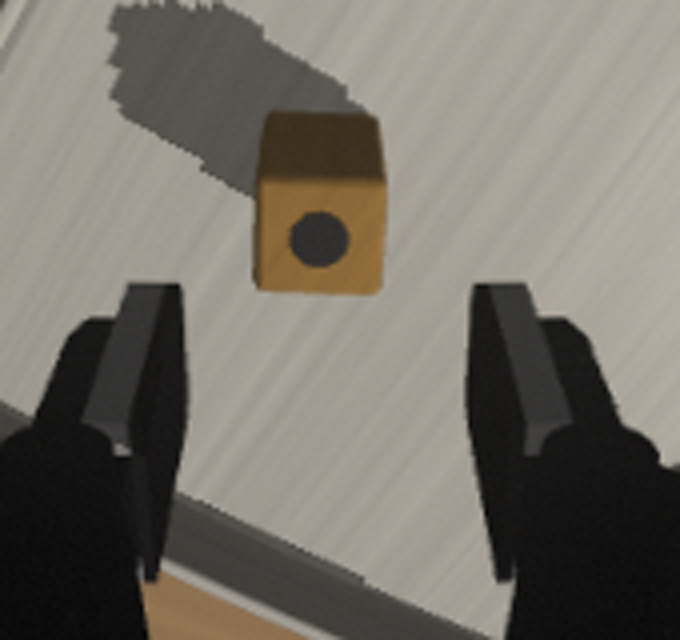

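```bash
python3 -c "
from h import *
z=load('w21');print(onz(z,180+319/4,170+239/4,.04))"
```

```text
[0.56148398 0.22808307 0.04      ]
```

Call:
{"op": "move_arm", "data": {
  "deltas": [
    [0,-0.002,0.03,0,45],
    [0,-0.002,0.07,0,45],
    [0,-0.002,0.11,0,45],
    [0,-0.002,0.14,0,45],
    [0,-0.002,0.153,0,45],
    [0,-0.002,0.154,0,20],
    [0,-0.002,0.154,0,10],
    [0,-0.002,0.154,0,10]
  ]
}}

```text
t: 34.68
tcp_pos: [0.559, 0.2284, 0.0272]
tool_rot: [-0.218, 0.976, -0.0, 0.0]
force: [-0.4, -0.6, -0.6]
finger_gap: 0.243
```

Call:
{"op": "move_arm", "data": {
  "deltas": [
    [0,0,0,0,10],
    [0,0,0,0,10],
    [0,0,-0.02,0,10],
    [0,0,-0.08,0,10],
    [0,0,-0.16,0,10],
    [0,0,-0.25,0,10],
    [0,0,-0.34,0,10],
    [0,0,-0.43,0,10]
  ]
}}

```text
t: 35.35
tcp_pos: [0.5582, 0.2282, 0.2012]
tool_rot: [-0.218, 0.976, 0.0, 0.0]
force: [0.4, -0.1, -0.9]
finger_gap: 0.245
```

```bash
python3 g.py .584 -.266 .31 91
```

```text
t 35.4 tcp [0.5582 0.2282 0.2012] yaw 115.19 gap 0.245 F [ 0.4 -0.1 -0.9] tilt z [ 0.  0. -1.] q6 -1.81
delta [ 0.4675 -1.1456 -0.2721] twist 0.845
```

Call:
{"op": "move_arm", "data": {
  "deltas": [
    [0.01,-0.03,-0.09,0.1,10],
    [0.04,-0.09,-0.17,0.25,10],
    [0.07,-0.17,-0.24,0.4,10],
    [0.11,-0.26,-0.27,0.55,10],
    [0.15,-0.35,-0.27,0.7,10],
    [0.18,-0.45,-0.27,0.845,10],
    [0.22,-0.54,-0.27,0.845,10],
    [0.26,-0.63,-0.27,0.845,10]
  ]
}}

```text
t: 36.02
tcp_pos: [0.5712, -0.0457, 0.308]
tool_rot: [-0.009, 1.0, -0.0, 0.001]
force: [0.4, 0.8, -1.7]
finger_gap: 0.245
```

```bash
python3 g.py .584 -.266 .31 91
```

```text
t 36.0 tcp [ 0.5712 -0.0457  0.308 ] yaw 90.98 gap 0.245 F [ 0.4  0.8 -1.7] tilt z [ 0.001 -0.    -1.   ] q6 -1.86
delta [-0.0224 -0.5512 -0.0049] twist -0.001
```

Call:
{"op": "move_arm", "data": {
  "deltas": [
    [0,-0.09,0,0,10],
    [0,-0.18,0,0,10],
    [-0.01,-0.28,0,0,10],
    [-0.01,-0.38,0,0,10],
    [-0.02,-0.48,0,0,10],
    [-0.022,-0.53,0,0,10],
    [-0.022,-0.55,0,0,10],
    [-0.022,-0.55,0,0,10]
  ]
}}

```text
t: 36.68
tcp_pos: [0.5838, -0.2656, 0.3069]
tool_rot: [-0.007, 1.0, -0.0, 0.0]
force: [0.2, 0.3, -1.3]
finger_gap: 0.244
```

Call:
{"op": "move_arm", "data": {
  "deltas": [
    [0,0,0.02,0,10],
    [0,0,0.07,0,10],
    [0,0,0.13,0,10],
    [0,0,0.19,0,10],
    [0,0,0.24,0,10],
    [0,0,0.25,0,10],
    [0,0,0.25,0,10],
    [0,0,0.25,0,10]
  ]
}}

```text
t: 37.35
tcp_pos: [0.5849, -0.2626, 0.2076]
tool_rot: [-0.009, 1.0, -0.0, 0.0]
force: [0.3, 0.0, -0.1]
finger_gap: 0.244
```

```bash
python3 g.py .584 -.266 .19 91;python3 -c "
from h import *
snap('wrist','w22')
crop('w22',190,170,330,290,5,'c6')"
```

```text
t 37.4 tcp [ 0.5849 -0.2626  0.2076] yaw 91.08 gap 0.244 F [ 0.3  0.  -0.1] tilt z [ 0.001 -0.    -1.   ] q6 -2.19
delta [ 0.0025 -0.0086  0.0439] twist 0.003
```

View pics/c6.png

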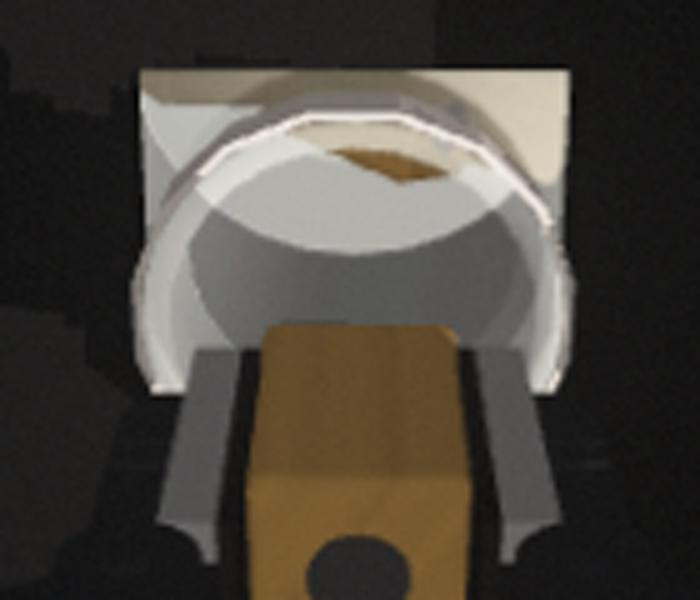

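Call:
{"op": "move_arm", "data": {
  "deltas": [
    [0.006,-0.004,0.01,0,10],
    [0.007,-0.004,0.025,0,10],
    [0.007,-0.004,0.035,0,10],
    [0.007,-0.004,0.045,0,10],
    [0.007,-0.004,0.046,0,10],
    [0.007,-0.004,0.046,0,10],
    [0.007,-0.004,0.046,0,40],
    [0.007,-0.004,0.046,0,45]
  ]
}}

```text
t: 38.07
tcp_pos: [0.582, -0.2657, 0.1889]
tool_rot: [-0.009, 1.0, -0.0, 0.0]
force: [-0.3, 0.0, -0.3]
finger_gap: 0.448
```

Call:
{"op": "move_arm", "data": {
  "deltas": [
    [0,0,0,0,45],
    [0,0,0,0,45],
    [0,0,-0.03,0,45],
    [0,0,-0.09,0,45],
    [0,0,-0.16,0,45],
    [0,0,-0.24,0,45],
    [0,0,-0.3,0,45],
    [0,0,-0.32,0,45]
  ]
}}

```text
t: 38.73
tcp_pos: [0.5835, -0.2666, 0.3225]
tool_rot: [-0.009, 1.0, -0.003, 0.004]
force: [0.0, -0.4, 0.4]
finger_gap: 0.449
```

```bash
python3 g.py .48 -.268 .35 91;  python3 -c "
from h import *
snap('wrist','w23');snap('top','t5');snap('scene','s5');crop('w23',200,120,330,230,5,'c7');crop('s5',80,110,360,310,2.8,'c8')"
```

```text
t 38.7 tcp [ 0.5835 -0.2666  0.3225] yaw 90.99 gap 0.449 F [ 0.  -0.4  0.4] tilt z [ 0.008 -0.006 -1.   ] q6 -2.19
delta [ 0.2583  0.0006 -0.0708] twist -0.000
```

View pics/c7.png

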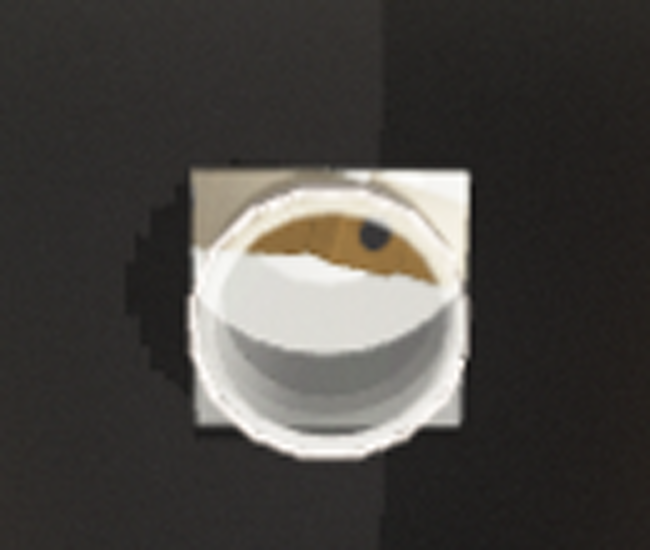

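View pics/c8.png

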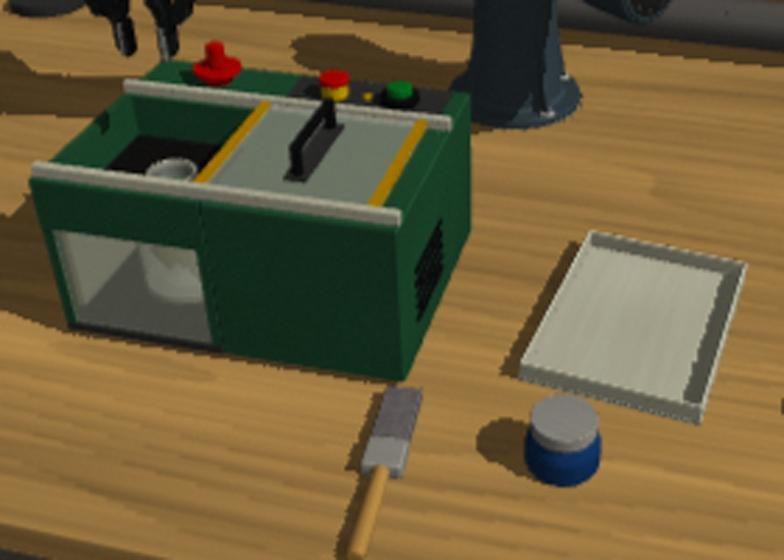

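View pics/t5.png

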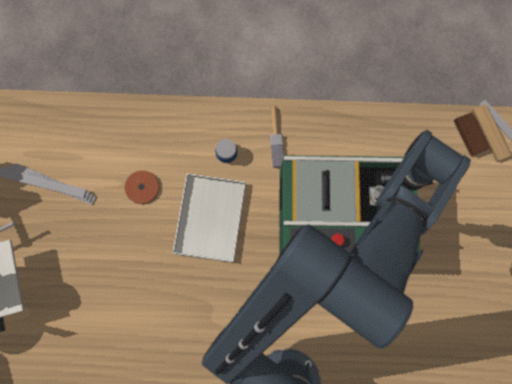

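The tray is empty. Blocks are visible inside the jar through the neck at (265,185), and the stopper stands on the ledge. Now I'll fetch the stopper.

```bash
python3 - <<'E'
from h import *
z=load('w23'); print(onz(z,200+328/5,120+323/5,.17))
E
python3 g.py .4393 -.269 .2488 91
```

```text
[ 0.58485882 -0.26421685  0.17      ]
t 38.9 tcp [ 0.5815 -0.2653  0.3169] yaw 90.99 gap 0.453 F [-0.2  0.5 -0.3] tilt z [ 0.001 -0.001 -1.   ] q6 -2.19
delta [ 0.3556 -0.003   0.1699] twist -0.000
```

Call:
{"op": "move_arm", "data": {
  "deltas": [
    [0.03,0,-0.01,0,55],
    [0.08,0,-0.03,0,60],
    [0.14,0,-0.03,0,60],
    [0.2,0,-0.03,0,60],
    [0.26,0,-0.03,0,60],
    [0.32,0,-0.03,0,60],
    [0.35,0,-0.02,0,60],
    [0.359,0,0,0,60]
  ]
}}

```text
t: 39.55
tcp_pos: [0.435, -0.267, 0.3153]
tool_rot: [-0.008, 1.0, 0.001, -0.001]
force: [-0.6, -0.5, 0.6]
finger_gap: 0.602
```

```bash
python3 g.py .4393 -.269 .2488 91
```

```text
t 39.5 tcp [ 0.435  -0.267   0.3153] yaw 90.89 gap 0.602 F [-0.6 -0.5  0.6] tilt z [-0.003  0.002 -1.   ] q6 -2.36
delta [-0.0113 -0.0054  0.1662] twist -0.004
```

Call:
{"op": "move_arm", "data": {
  "deltas": [
    [-0.004,0,0.02,0,60],
    [-0.004,0,0.05,0,60],
    [-0.004,0,0.08,0,60],
    [-0.004,0,0.1,0,60],
    [-0.004,0,0.115,0,60],
    [-0.004,0,0.12,0,60],
    [-0.004,0,0.12,0,60],
    [-0.004,0,0.12,0,60]
  ]
}}

```text
t: 40.22
tcp_pos: [0.44, -0.268, 0.2685]
tool_rot: [-0.009, 1.0, -0.0, 0.0]
force: [-0.6, 0.1, 0.5]
finger_gap: 0.602
```

```bash
python3 g.py .4393 -.269 .2488 91;python3 -c "
from h import *
snap('wrist','w24')"
```

```text
t 40.2 tcp [ 0.44   -0.268   0.2685] yaw 91.00 gap 0.602 F [-0.6  0.1  0.5] tilt z [ 0. -0. -1.] q6 -2.35
delta [ 0.0019 -0.0025  0.0491] twist 0.000
```

View pics/w24.png

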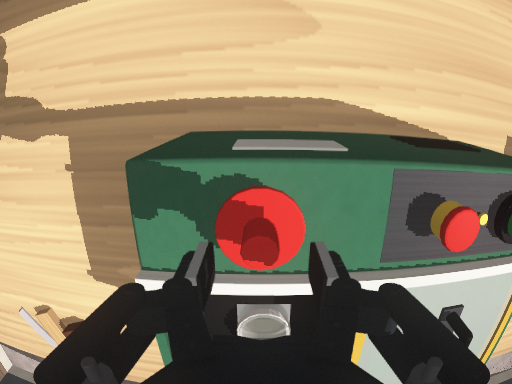

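Call:
{"op": "move_arm", "data": {
  "deltas": [
    [0.002,-0.002,0.02,0,60],
    [0.002,-0.002,0.04,0,60],
    [0.002,-0.002,0.047,0,60],
    [0.002,-0.002,0.047,0,30],
    [0.002,-0.002,0.047,0,10],
    [0.002,-0.002,0.047,0,10],
    [0.002,-0.002,0.047,0,10],
    [0.002,-0.002,0.047,0,10]
  ]
}}

```text
t: 40.93
tcp_pos: [0.4389, -0.2687, 0.2498]
tool_rot: [-0.009, 1.0, -0.0, 0.0]
force: [0.1, 0.9, -0.8]
finger_gap: 0.234
```

```bash
python3 g.py .4393 -.269 .2488 91
```

```text
t 40.9 tcp [ 0.4389 -0.2687  0.2498] yaw 90.99 gap 0.234 F [ 0.1  0.9 -0.8] tilt z [ 0. -0. -1.] q6 -2.35
delta [-0.001  -0.0007  0.0024] twist -0.000
```

Call:
{"op": "move_arm", "data": {
  "deltas": [
    [0,0,-0.01,0,10],
    [0,0,-0.03,0,10],
    [0,0,-0.06,0,10],
    [0,0,-0.09,0,10],
    [0,0,-0.11,0,10],
    [0,0,-0.12,0,10],
    [0,0,-0.12,0,10],
    [0,0,-0.12,0,10]
  ]
}}

```text
t: 41.6
tcp_pos: [0.4388, -0.2686, 0.2977]
tool_rot: [-0.009, 1.0, -0.0, 0.0]
force: [-0.1, -0.1, -0.5]
finger_gap: 0.231
```

```bash
python3 g.py .5855 -.266 .28 91
```

```text
t 41.6 tcp [ 0.4388 -0.2686  0.2977] yaw 90.99 gap 0.231 F [-0.1 -0.1 -0.5] tilt z [ 0. -0. -1.] q6 -2.35
delta [-3.668e-01  1.000e-04  4.440e-02] twist -0.000
```

Call:
{"op": "move_arm", "data": {
  "deltas": [
    [-0.03,0,0,0,10],
    [-0.08,0,0,0,10],
    [-0.14,0,0,0,10],
    [-0.2,0,0,0,10],
    [-0.26,0,0,0,10],
    [-0.32,0,0,0,10],
    [-0.36,0,0,0,10],
    [-0.366,0,0,0,10]
  ]
}}

```text
t: 42.27
tcp_pos: [0.5886, -0.2657, 0.2961]
tool_rot: [-0.009, 1.0, 0.0, 0.001]
force: [1.1, 1.0, -0.9]
finger_gap: 0.233
```

Call:
{"op": "move_arm", "data": {
  "deltas": [
    [0,0,0.02,0,10],
    [0,0,0.06,0,10],
    [0,0,0.1,0,10],
    [0,0,0.13,0,10],
    [0,0,0.15,0,10],
    [0,0,0.16,0,10],
    [0,0,0.16,0,10],
    [0,0,0.16,0,10]
  ]
}}

```text
t: 42.93
tcp_pos: [0.5851, -0.2664, 0.2338]
tool_rot: [-0.008, 1.0, -0.0, 0.0]
force: [0.4, -0.7, -0.6]
finger_gap: 0.231
```

```bash
python3 g.py .5854 -.2661 .1955 91;python3 -c "
from h import *
snap('wrist','w25')
crop('w25',170,150,350,310,4,'c6')"
```

```text
t 42.9 tcp [ 0.5851 -0.2664  0.2338] yaw 90.97 gap 0.231 F [ 0.4 -0.7 -0.6] tilt z [ 0. -0. -1.] q6 -2.19
delta [-0.0007  0.0006  0.0957] twist -0.001
```

View pics/c6.png

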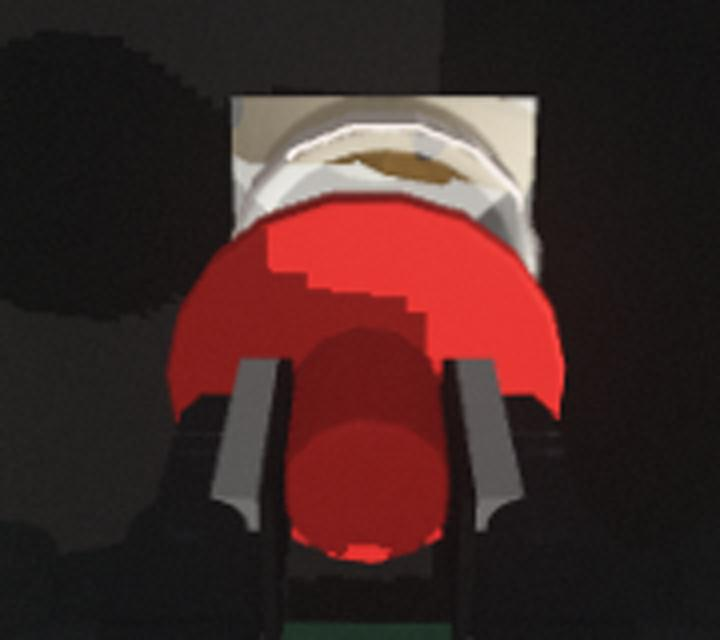

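Call:
{"op": "move_arm", "data": {
  "deltas": [
    [0,0,0.02,0,10],
    [0,0,0.04,0,10],
    [0,0,0.055,0,10],
    [0,0,0.07,0,10],
    [0,0,0.08,0,10],
    [0,0,0.088,0,10],
    [0,0,0.092,0,10],
    [0,0,0.092,0,10]
  ]
}}

```text
t: 43.65
tcp_pos: [0.5851, -0.266, 0.1963]
tool_rot: [-0.009, 1.0, 0.0, -0.0]
force: [-0.0, 1.1, -0.1]
finger_gap: 0.236
```

```bash
python3 g.py .5854 -.2661 .1955 91
```

```text
t 43.6 tcp [ 0.5851 -0.266   0.1963] yaw 90.98 gap 0.236 F [-0.   1.1 -0.1] tilt z [-0.001  0.001 -1.   ] q6 -2.19
delta [-0.0009 -0.0002  0.0019] twist -0.001
```

No contact force yet at 0.8 mm above the seat. I'll ease down until it bears, then open.

Call:
{"op": "move_arm", "data": {
  "deltas": [
    [0,0,0.002,0,10],
    [0,0,0.004,0,10],
    [0,0,0.006,0,10],
    [0,0,0.008,0,10],
    [0,0,0.008,0,10],
    [0,0,0.008,0,10],
    [0,0,0.008,0,10],
    [0,0,0.008,0,10]
  ]
}}

```text
t: 44.32
tcp_pos: [0.5855, -0.2661, 0.1955]
tool_rot: [-0.009, 1.0, -0.0, 0.001]
force: [-1.5, 2.4, 6.4]
finger_gap: 0.23
```

Call:
{"op": "move_arm", "data": {
  "deltas": [
    [0,0,-0.004,0,10],
    [0,0,-0.004,0,30],
    [0,0,-0.004,0,50],
    [0,0,-0.004,0,55],
    [0,0,-0.03,0,55],
    [0,0,-0.09,0,55],
    [0,0,-0.16,0,55],
    [0,0,-0.22,0,55]
  ]
}}

```text
t: 44.98
tcp_pos: [0.5854, -0.2664, 0.2834]
tool_rot: [-0.009, 1.0, -0.0, 0.0]
force: [0.4, -0.1, 0.7]
finger_gap: 0.554
```

```bash
python3 g.py .5854 -.2661 .1955 91;python3 -c "
from h import *
snap('wrist','w26')
crop('w26',170,100,350,260,4,'c6')
snap('top','t6');snap('scene','s6');crop('s6',80,110,360,310,2.8,'c8')"
```

```text
t 45.0 tcp [ 0.5854 -0.2664  0.2834] yaw 90.98 gap 0.554 F [ 0.4 -0.1  0.7] tilt z [ 0. -0. -1.] q6 -2.19
delta [1.000e-04 8.000e-04 2.198e-01] twist -0.001
```

View pics/c6.png

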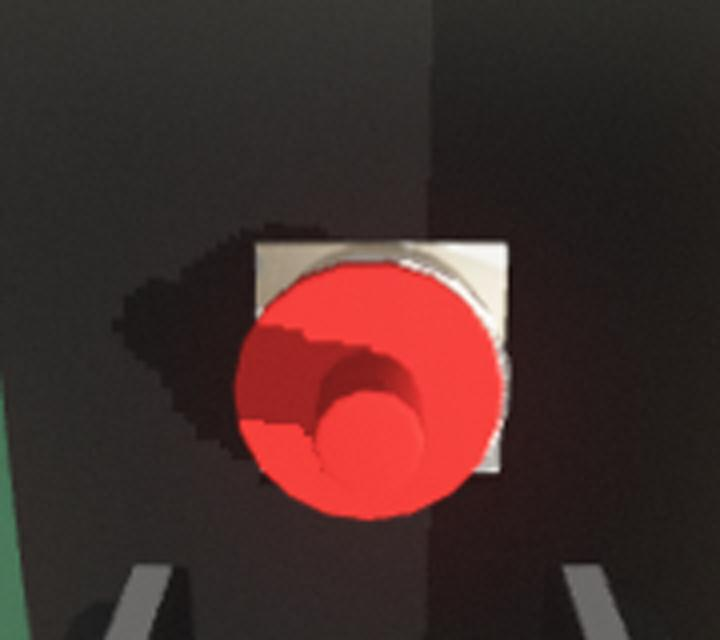

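View pics/c8.png

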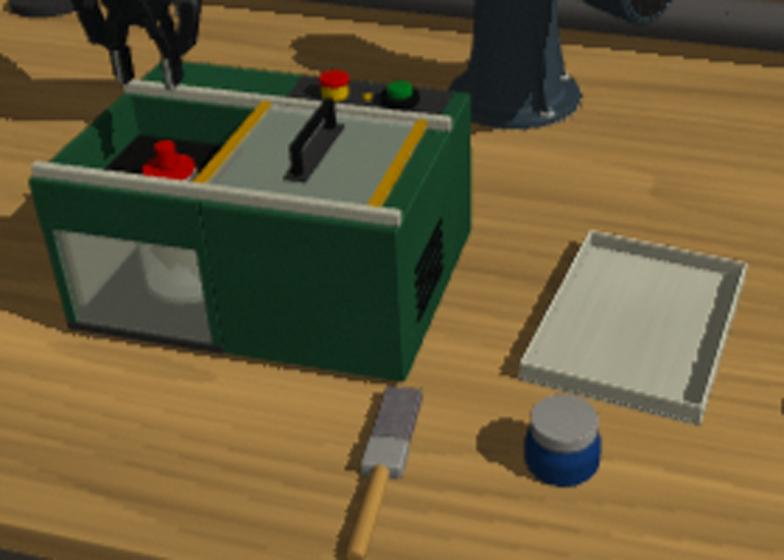

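The stopper is upright in the neck, with its flange centred at (262,197). I'll check its height and tilt by depth.

```bash
python3 - <<'E'
from h import *
z=load('w26'); S=lambda x,y:(170+x/4,100+y/4)
for n,x,y in [('knob',370,440),('fl N',375,300),('fl E',470,390),('fl W',265,350),('fl S',372,508),('fl SW',290,470),('fl SE',450,470)]: 
    u,v=S(x,y); Q=[pt(z,u+i,v+j) for i in (-1,0,1) for j in (-1,0,1)]; print(n,np.median(Q,0).round(4))
z=load('w3')
for n,u,v in [('ini fl E',278,225),('W',235,225),('N',257,205),('knob',256.5,236.7)]:
    Q=[pt(z,u+i,v+j) for i in (-1,0,1) for j in (-1,0,1)]; print(n,np.median(Q,0).round(4))
E
python3 g.py .575 -.083 .34 91
```

```text
knob [ 0.5852 -0.2666  0.2032]
fl N [ 0.5649 -0.2658  0.1752]
fl E [ 0.584  -0.2453  0.1756]
fl W [ 0.5759 -0.2886  0.1757]
fl S [ 0.6118 -0.2655  0.1749]
fl SW [ 0.6029 -0.2835  0.1757]
fl SE [ 0.6024 -0.2488  0.1756]
ini fl E [ 0.5847 -0.2408  0.1753]
W [ 0.5852 -0.287   0.1752]
N [ 0.562  -0.2636  0.1749]
knob [ 0.5856 -0.2635  0.2039]
t 45.1 tcp [ 0.5866 -0.2671  0.285 ] yaw 90.99 gap 0.546 F [-0.4 -0.  -0.1] tilt z [ 0.005 -0.004 -1.   ] q6 -2.19
delta [ 0.0203  0.4602 -0.1394] twist -0.000
```

The flange is flat at z ≈ 0.1755 all round, as it was at the start, so the stopper is fully seated. Now I'll shut the guard.

Call:
{"op": "move_arm", "data": {
  "deltas": [
    [0,0.02,-0.06,0,60],
    [0,0.08,-0.1,0,60],
    [0,0.16,-0.12,0,60],
    [0.01,0.25,-0.12,0,60],
    [0.02,0.34,-0.12,0,60],
    [0.02,0.42,-0.12,0,60],
    [0.02,0.455,-0.12,0,60],
    [0.02,0.455,-0.12,0,60]
  ]
}}

```text
t: 45.8
tcp_pos: [0.5731, -0.081, 0.3289]
tool_rot: [-0.011, 1.0, 0.001, -0.001]
force: [-0.6, -0.8, -0.2]
finger_gap: 0.599
```

```bash
python3 g.py .575 -.0835 .2455 91
```

```text
t 45.8 tcp [ 0.5731 -0.081   0.3289] yaw 91.22 gap 0.599 F [-0.6 -0.8 -0.2] tilt z [-0.002  0.002 -1.   ] q6 -1.93
delta [-0.005  -0.0068  0.2085] twist 0.008
```

Call:
{"op": "move_arm", "data": {
  "deltas": [
    [-0.004,-0.003,0.03,0,60],
    [-0.004,-0.003,0.08,0,60],
    [-0.004,-0.003,0.13,0,60],
    [-0.004,-0.003,0.17,0,60],
    [-0.004,-0.003,0.195,0,60],
    [-0.004,-0.003,0.205,0,60],
    [-0.004,-0.003,0.205,0,60],
    [-0.004,-0.003,0.205,0,60]
  ]
}}

```text
t: 46.47
tcp_pos: [0.5762, -0.0862, 0.2479]
tool_rot: [-0.008, 1.0, -0.0, 0.0]
force: [-0.2, -0.5, -0.8]
finger_gap: 0.597
```

```bash
python3 g.py .575 -.0835 .2455 91;python3 -c "
from h import *
snap('wrist','w27')"
```

```text
t 46.5 tcp [ 0.5762 -0.0862  0.2479] yaw 90.95 gap 0.597 F [-0.2 -0.5 -0.8] tilt z [ 0.001 -0.    -1.   ] q6 -1.93
delta [0.0029 0.0069 0.0061] twist -0.002
```

View pics/w27.png

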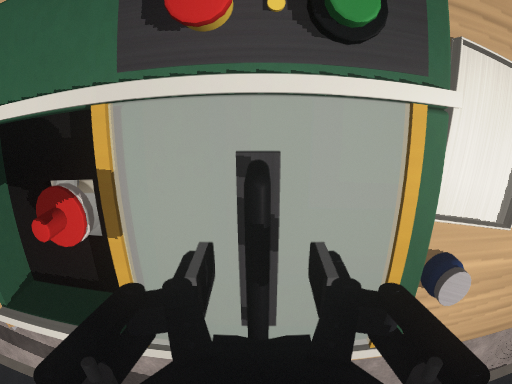

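The handle is between the fingers. I'll grip it and slide toward −y.

Call:
{"op": "move_arm", "data": {
  "deltas": [
    [0,0.005,0.005,0,40],
    [0,0.005,0.005,0,20],
    [0,0.005,0.005,0,0],
    [0,0.005,0.005,0,0],
    [0,0.005,0.005,0,0],
    [0,0.005,0.005,0,0],
    [0,0.005,0.005,0,0],
    [0,0.005,0.005,0,0]
  ]
}}

```text
t: 47.18
tcp_pos: [0.576, -0.084, 0.2465]
tool_rot: [-0.009, 1.0, -0.001, 0.001]
force: [-0.7, -1.8, 5.6]
finger_gap: 0.119
```

Call:
{"op": "move_arm", "data": {
  "deltas": [
    [0,-0.02,0,0,0],
    [0,-0.06,0,0,0],
    [0,-0.12,0,0,0],
    [0,-0.18,0,0,0],
    [0,-0.24,0,0,0],
    [0,-0.3,0,0,0],
    [0,-0.36,0,0,0],
    [0,-0.41,0,0,0]
  ]
}}

```text
t: 47.85
tcp_pos: [0.5785, -0.2475, 0.2465]
tool_rot: [-0.008, 1.0, 0.001, 0.0]
force: [-0.8, 3.4, 7.1]
finger_gap: 0.115
```

```bash
python3 g.py .578 -.264 .2455 91
```

```text
t 47.9 tcp [ 0.5785 -0.2475  0.2465] yaw 90.96 gap 0.115 F [-0.8  3.4  7.1] tilt z [ 0.001  0.002 -1.   ] q6 -2.17
delta [ 0.002  -0.0412  0.0024] twist -0.001
```

Call:
{"op": "move_arm", "data": {
  "deltas": [
    [0,-0.01,0,0,0],
    [0,-0.02,0,0,0],
    [0,-0.03,0,0,0],
    [0,-0.035,0,0,0],
    [0,-0.04,0,0,0],
    [0,-0.045,0,0,0],
    [0,-0.05,0,0,0],
    [0,-0.055,0,0,0]
  ]
}}

```text
t: 48.52
tcp_pos: [0.5787, -0.2635, 0.2465]
tool_rot: [-0.008, 1.0, 0.006, -0.0]
force: [-1.2, 15.6, 11.8]
finger_gap: 0.117
```

```bash
python3 g.py .578 -.264 .2455 91
```

```text
t 48.5 tcp [ 0.5787 -0.2635  0.2465] yaw 90.97 gap 0.117 F [-1.2 15.6 11.8] tilt z [-0.001  0.012 -1.   ] q6 -2.20
delta [ 0.0019 -0.0012  0.0024] twist -0.001
```

The guard hit its stop at 15.6 N after 0.180 m of travel, so it is fully shut. I'll release it.

Call:
{"op": "move_arm", "data": {
  "deltas": [
    [0,0.006,0,0,0],
    [0,0.01,0,0,0],
    [0,0.01,0,0,30],
    [0,0.01,0,0,50],
    [0,0.01,0,0,55],
    [0,0.01,-0.05,0,55],
    [0,0.01,-0.12,0,55],
    [0,0.01,-0.18,0,55]
  ]
}}

```text
t: 49.18
tcp_pos: [0.5786, -0.2655, 0.3176]
tool_rot: [-0.008, 1.0, 0.001, -0.001]
force: [0.9, -0.1, 1.2]
finger_gap: 0.553
```

```bash
python3 g.py .436 -.0425 .3 91;python3 -c "
from h import *
snap('wrist','w28');snap('top','t7');crop('t7',270,145,430,265,5,'c1')"
```

```text
t 49.2 tcp [ 0.5786 -0.2655  0.3176] yaw 90.97 gap 0.553 F [ 0.9 -0.1  1.2] tilt z [-0.001  0.001 -1.   ] q6 -2.19
delta [0.3471 0.5635 0.0452] twist -0.001
```

View pics/w28.png

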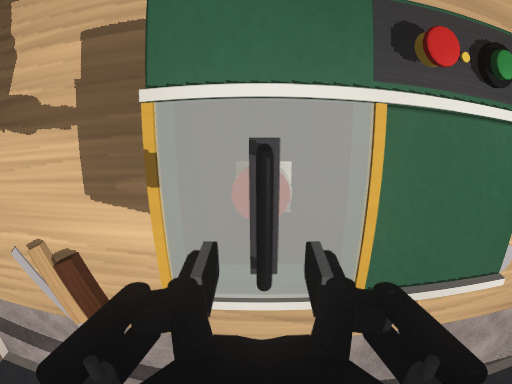

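```bash
python3 - <<'E'
from h import *
z=load('w28')
for n,u,v,h in [('h1',265,155,.252),('h2',265,275,.252),('yl',148,130,.22),('yr',381,130,.22)]: print(n,onz(z,u,v,h).round(4))
z=load('w27')
for n,u,v,h in [('h1 open',258,180,.252),('h2 open',258,300,.252)]: print(n,onz(z,u,v,h).round(4))
E
```

```text
h1 [ 0.5337 -0.2648  0.252 ]
h2 [ 0.6271 -0.2628  0.252 ]
yl [ 0.5186 -0.3583  0.22  ]
yr [ 0.5152 -0.1708  0.22  ]
h1 open [ 0.5304 -0.0895  0.252 ]
h2 open [ 0.5956 -0.0888  0.252 ]
```

View pics/c1.png

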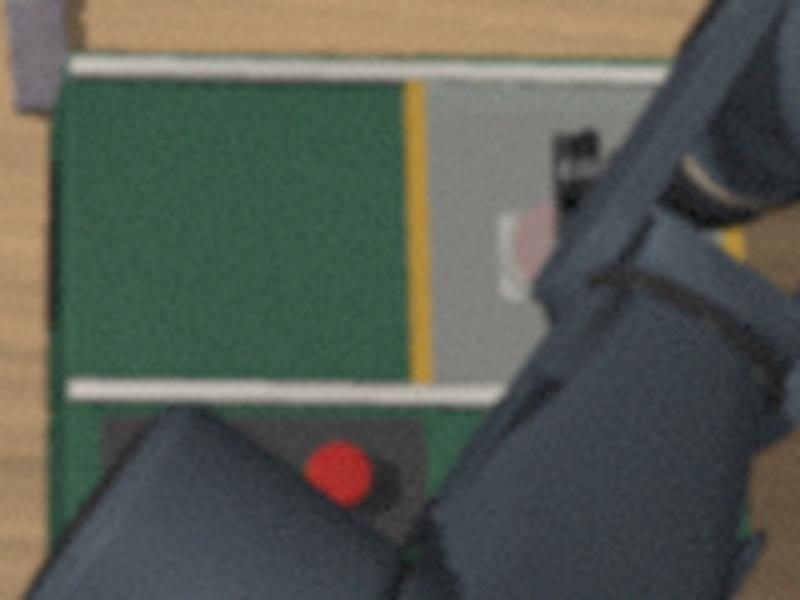

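The image puts the handle at y ≈ −0.264, within a few mm of shut. I have plenty of time, so I'll push it against the stop once more to be sure.

Call:
{"op": "move_arm", "data": {
  "deltas": [
    [0,0,0.03,0,55],
    [0,0,0.07,0,55],
    [0,0,0.11,0,55],
    [0,0,0.15,0,55],
    [0,0,0.175,0,55],
    [0,0,0.178,0,20],
    [0,0,0.178,0,0],
    [0,0,0.178,0,0]
  ]
}}

```text
t: 49.95
tcp_pos: [0.5788, -0.2635, 0.2463]
tool_rot: [-0.008, 1.0, 0.003, -0.0]
force: [2.5, 15.8, 1.6]
finger_gap: 0.13
```

Call:
{"op": "move_arm", "data": {
  "deltas": [
    [0,0,0,0,0],
    [0,-0.004,0,0,0],
    [0,-0.008,0,0,0],
    [0,-0.012,0,0,0],
    [0,-0.016,0,0,0],
    [0,-0.018,0,0,0],
    [0,-0.018,0,0,0],
    [0,-0.018,0,0,0]
  ]
}}

```text
t: 50.62
tcp_pos: [0.5788, -0.2636, 0.2464]
tool_rot: [-0.009, 1.0, 0.009, -0.001]
force: [1.9, 19.2, 2.6]
finger_gap: 0.117
```

```bash
python3 g.py .578 -.264 .2455 91
```

```text
t 50.6 tcp [ 0.5788 -0.2636  0.2464] yaw 91.02 gap 0.117 F [ 1.9 19.2  2.6] tilt z [-0.002  0.017 -1.   ] q6 -2.20
delta [ 0.002  -0.001   0.0023] twist 0.001
```

It stops at −0.2636 again, so the guard is hard against the stop. I'll release while still biased toward shut.

Call:
{"op": "move_arm", "data": {
  "deltas": [
    [0,0.008,0,0,0],
    [0,0.016,0,0,0],
    [0,0.016,0,0,30],
    [0,0.016,0,0,50],
    [0,0.016,0,0,55],
    [0,0.016,-0.05,0,55],
    [0,0.016,-0.12,0,55],
    [0,0.016,-0.18,0,55]
  ]
}}

```text
t: 51.28
tcp_pos: [0.5789, -0.2675, 0.3199]
tool_rot: [-0.008, 1.0, -0.001, 0.0]
force: [0.0, -0.1, 0.2]
finger_gap: 0.551
```

```bash
python3 g.py .50 -.0425 .32 91
```

```text
t 51.3 tcp [ 0.5789 -0.2675  0.3199] yaw 90.92 gap 0.551 F [ 0.  -0.1  0.2] tilt z [ 0.001 -0.001 -1.   ] q6 -2.19
delta [ 0.1881  0.5657 -0.001 ] twist -0.003
```

Call:
{"op": "move_arm", "data": {
  "deltas": [
    [0.02,0.07,-0.02,0,30],
    [0.05,0.15,-0.02,0,10],
    [0.08,0.24,-0.02,0,0],
    [0.11,0.33,-0.02,0,0],
    [0.14,0.42,-0.02,0,0],
    [0.17,0.51,-0.02,0,0],
    [0.19,0.55,-0.02,0,0],
    [0.19,0.565,-0.02,0,0]
  ]
}}

```text
t: 51.95
tcp_pos: [0.4974, -0.0398, 0.3272]
tool_rot: [-0.01, 1.0, -0.0, 0.0]
force: [0.2, -0.5, -0.5]
finger_gap: -0.001
```

Call:
{"op": "move_arm", "data": {
  "deltas": [
    [0.04,0,0,0,0],
    [0.08,0,0,0,0],
    [0.09,0,0,0,0],
    [0.09,0,0,0,0],
    [0.09,0,0,0,0],
    [0.09,0,0,0,0],
    [0.09,0,0,0,0],
    [0.09,0,0,0,0]
  ]
}}

```text
t: 52.62
tcp_pos: [0.4637, -0.0426, 0.3263]
tool_rot: [-0.008, 1.0, -0.0, 0.0]
force: [0.3, -0.4, -0.6]
finger_gap: -0.001
```

```bash
python3 g.py .437 -.0425 .26 91;python3 -c "
from h import *
snap('wrist','w29');snap('top','t8');crop('t8',270,145,430,265,5,'c1')"
```

```text
t 52.6 tcp [ 0.4637 -0.0426  0.3263] yaw 90.97 gap -0.001 F [ 0.3 -0.4 -0.6] tilt z [ 0. -0. -1.] q6 -1.92
delta [0.0667 0.0014 0.1658] twist -0.001
```

View pics/w29.png

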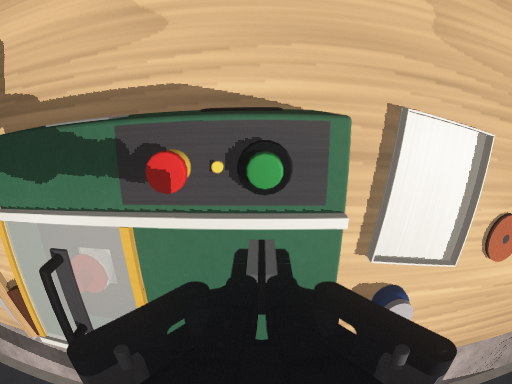

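View pics/c1.png

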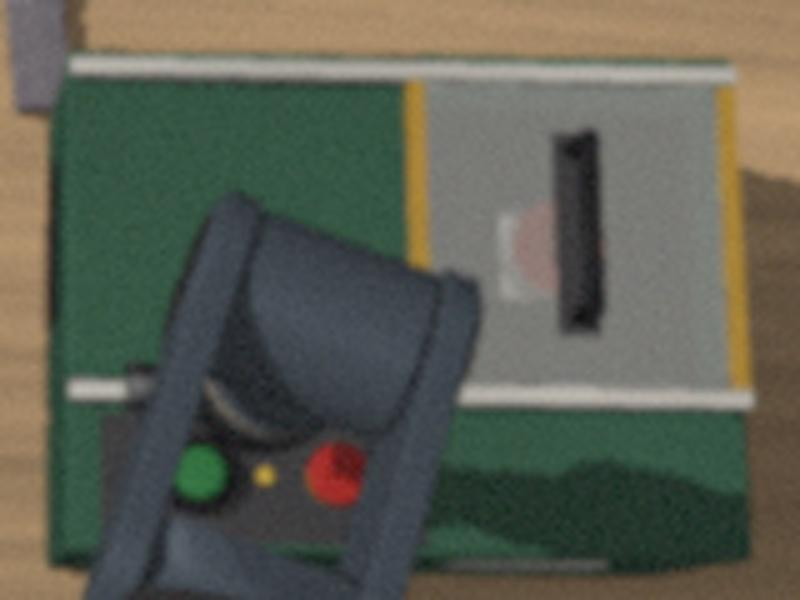

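The guard covers the well, with its right edge flush with the end of the tracks. The green button is at (265,171), and I'll measure its height.

```bash
python3 - <<'E'
from h import *
z=load('w29'); print(onz(z,265,171,.231),[pt(z,265+i,171+j).round(4)[2] for i in(-4,0,4) for j in (-4,0,4)],pt(z,265,171))
E
python3 g.py .4365 -.0425 .25 91
```

```text
[ 0.43672994 -0.04121814  0.231     ] [np.float64(0.2317), np.float64(0.2311), np.float64(0.231), np.float64(0.232), np.float64(0.2319), np.float64(0.2309), np.float64(0.2306), np.float64(0.2319), np.float64(0.2307)] [ 0.43651165 -0.04123404  0.23194204]
t 52.7 tcp [ 0.4633 -0.0424  0.3263] yaw 90.98 gap 0.001 F [ 0.1 -0.2 -0.3] tilt z [-0.  0. -1.] q6 -1.92
delta [0.0671 0.0008 0.1907] twist -0.001
```

Call:
{"op": "move_arm", "data": {
  "deltas": [
    [0.03,0,0.02,0,0],
    [0.06,0,0.06,0,0],
    [0.067,0,0.1,0,0],
    [0.067,0,0.14,0,0],
    [0.067,0,0.17,0,0],
    [0.067,0,0.18,0,0],
    [0.067,0,0.18,0,0],
    [0.067,0,0.18,0,0]
  ]
}}

```text
t: 53.38
tcp_pos: [0.4366, -0.0428, 0.2547]
tool_rot: [-0.009, 1.0, -0.0, 0.0]
force: [-0.2, -0.9, -0.1]
finger_gap: -0.0
```

```bash
python3 g.py .4365 -.0425 .242 91;python3 -c "
from h import *
snap('wrist','w30')"
```

```text
t 53.4 tcp [ 0.4366 -0.0428  0.2547] yaw 90.99 gap -0.000 F [-0.2 -0.9 -0.1] tilt z [ 0. -0. -1.] q6 -1.94
delta [0.0003 0.0008 0.0317] twist -0.000
```

View pics/w30.png

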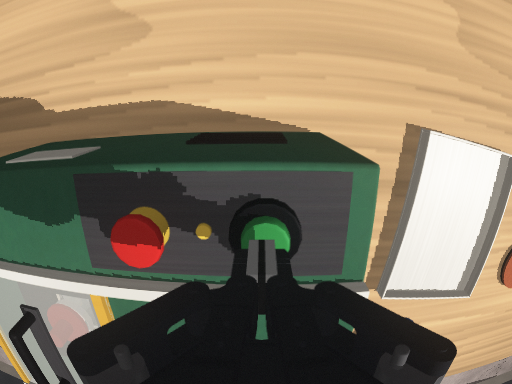

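Call:
{"op": "move_arm", "data": {
  "deltas": [
    [0,0.002,0.01,0,0],
    [0,0.002,0.02,0,0],
    [0,0.002,0.03,0,0],
    [0,0.002,0.035,0,0],
    [0,0.002,0.04,0,0],
    [0,0.002,0.044,0,0],
    [0,0.002,0.047,0,0],
    [0,0.002,0.05,0,0]
  ]
}}

```text
t: 54.1
tcp_pos: [0.4365, -0.042, 0.2366]
tool_rot: [-0.009, 1.0, -0.0, 0.001]
force: [-6.8, 2.5, 30.7]
finger_gap: 0.001
```

```bash
python3 g.py .4365 -.0425 .235 91
```

```text
t 54.1 tcp [ 0.4365 -0.042   0.2366] yaw 91.00 gap 0.001 F [-6.8  2.5 30.7] tilt z [ 0.001 -0.    -1.   ] q6 -1.94
delta [ 0.0001 -0.0013  0.004 ] twist -0.000
```

```bash
python3 -c "
from h import *
snap('wrist','w31');crop('w31',200,180,330,290,5,'c6')
z=load('w31');print([pt(z,u,v).round(4).tolist() for u,v in [(265,215),(250,225),(282,225),(265,222),(240,210)]])"; python3 g.py .4365 -.0425 .235 91
```

```text
[[0.4152, -0.0414, 0.2203], [0.4207, -0.0494, 0.2214], [0.4207, -0.0322, 0.2208], [0.4191, -0.0414, 0.2207], [0.4167, -0.0555, 0.2094]]
t 54.1 tcp [ 0.4365 -0.0419  0.2368] yaw 91.00 gap -0.001 F [-4.2  0.8 21.7] tilt z [ 0.001 -0.001 -1.   ] q6 -1.94
delta [-0.     -0.0014  0.0044] twist 0.000
```

View pics/c6.png

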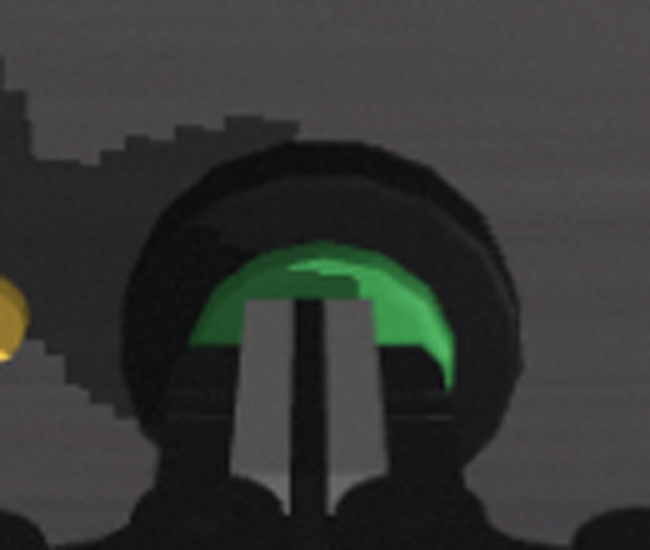

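```bash
python3 -c "
from h import *
z=load('w31');print([pt(z,200+u/5,180+v/5).round(4).tolist() for u,v in [(400,310),(390,320),(415,320),(235,320),(220,330),(320,285)]])"
```

```text
[[0.429, -0.0331, 0.2245], [0.4295, -0.0343, 0.226], [0.43, -0.0315, 0.225], [0.4306, -0.0509, 0.2243], [0.4317, -0.0525, 0.2247], [0.4259, -0.0418, 0.2251]]
```

The button top went from 0.231 to 0.225, which is the full 6 mm. I'll release it and retreat.

Call:
{"op": "move_arm", "data": {
  "deltas": [
    [0,0,-0.02,0,0],
    [0,0,-0.05,0,0],
    [0,0,-0.09,0,0],
    [0,0,-0.14,0,0],
    [0,0,-0.2,0,0],
    [0,0,-0.25,0,0],
    [0,0,-0.28,0,0],
    [0,0,-0.28,0,0]
  ]
}}

```text
t: 54.82
tcp_pos: [0.4375, -0.0424, 0.3487]
tool_rot: [-0.009, 1.0, -0.001, 0.003]
force: [0.7, 0.8, 0.2]
finger_gap: 0.002
```

Call:
{"op": "move_arm", "data": {
  "deltas": [
    [0,0.05,0,0,0],
    [0,0.12,0,0,0],
    [0,0.2,0,0,0],
    [0,0.28,0,0,0],
    [0,0.36,0,0,0],
    [0,0.42,0,0,0],
    [0,0.45,0,0,0],
    [0,0.45,0,0,0]
  ]
}}

```text
t: 55.48
tcp_pos: [0.4319, 0.1402, 0.345]
tool_rot: [-0.01, 1.0, 0.0, -0.001]
force: [-0.3, -0.0, -0.2]
finger_gap: -0.004
```

```bash
python3 g.py .4365 -.0425 .3;python3 - <<'E'
from h import *
snap('wrist','w32');snap('top','t9');snap('scene','s9');crop('t9',120,90,440,290,2.5,'c1');crop('s9',80,110,420,310,2.3,'c8')
z=load('t9')
print([pt(z,270+u/5,145+v/5).round(4).tolist() for u,v in [(199,472),(195,470),(203,474)]])
E
```

```text
t 55.5 tcp [0.4319 0.1402 0.345 ] yaw 91.20 gap -0.004 F [-0.3 -0.  -0.2] tilt z [-0.003  0.001 -1.   ] q6 -1.53
delta [-0.0022 -0.457   0.1121] twist 0.000
[[0.433, -0.0417, 0.2355], [0.4345, -0.0399, 0.2309], [0.432, -0.044, 0.2352]]
```

View pics/c1.png

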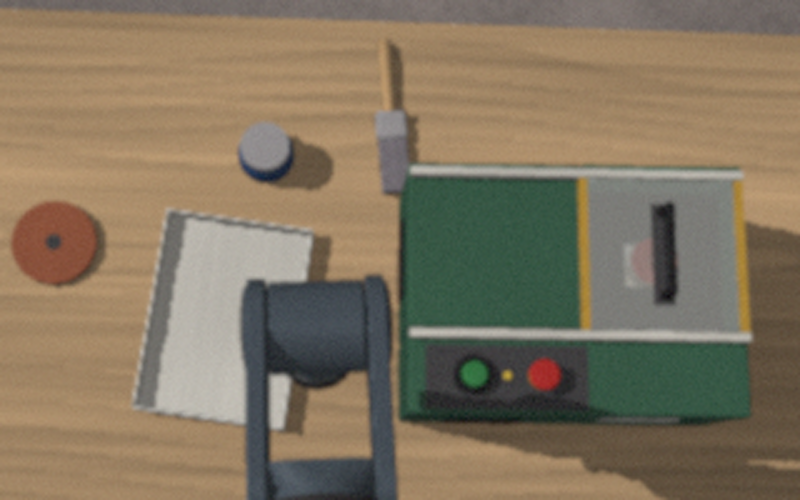

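View pics/c8.png

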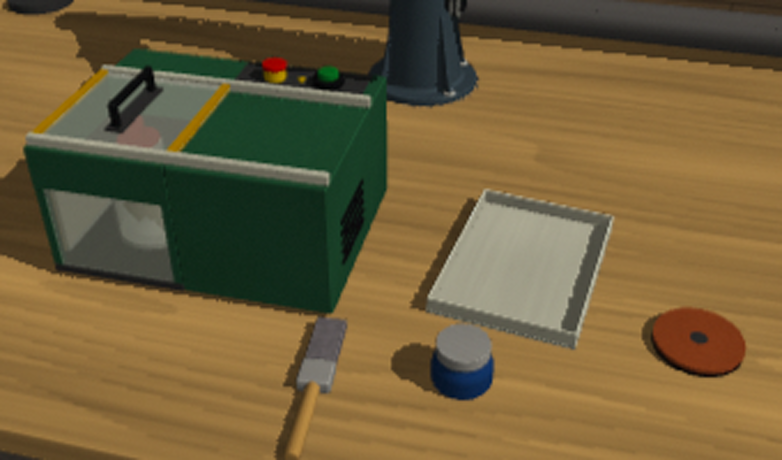

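Everything looks right: the guard is shut, the tray is empty, the button is back out, the bystanders have not moved, and the arm is clear. I'll hand the job in.

```bash
python3 -c "
from station import manip
print(manip.sign_off())"
```

```text
the job is handed in; nothing more can be done
None
```

The job is done and handed in at about 55 s of the 210 s allowed.

I did it in the order asked:
- **Opening:** I slid the guard open to its stop and set the red stopper on the ledge.
- **Loading:** I dropped all four brass blocks found in the tray through the neck. One block was knocked about 3 cm during the run, so I found it again before picking it up.
- **Closing:** I reseated the stopper and slid the guard shut.
- **Start:** I pressed the green button and let it go.

What the last checks showed:
- **Blocks:** the tray is empty. I saw blocks inside the jar through the neck, but could not count all four there.
- **Stopper:** the flange is level all round at 0.1755 m and the knob top is at 0.203 m, about the same as before I took it out. It sits 1–2 mm off centre in the neck.
- **Guard:** it met the shut stop twice at the same place, after 0.180 m of travel. When I first let go of it open, it may have crept back a few mm from the fully open stop.
- **Start button:** the top went from 0.231 to 0.225 m, the full 6 mm. It read about 0.231–0.235 m after I let go, so it is back out. I pressed harder than needed, with about 31 N at the fingertips.
- **Wax tin, brush and flap disc:** they look unmoved in the last pictures.

The top and wrist cameras disagreed by about 4 mm in x throughout. I used the wrist camera, and the grips agreed with it.

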